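# Swap two brass stems under the retaining bar of a brazing rack

### The arm

A 7-joint arm with a two-finger parallel gripper is mounted at the origin on the work surface. World frame = base frame: x ahead of the robot, y to its left, z up, the work surface at z = 0. Lengths are in m, angles in rad, forces in N, time in s.
With the tool pointing down it reaches from about 0.35 to 0.9 m from the base axis. Payload 8.1 kg.
Tool frame: the origin (TCP) lies on the centre line of the jaws, within the pads' length; the fingertips stand 17 mm ahead of it and the grasp point (between the pads) lies 2 mm behind it; z points along the fingers, y is the direction in which the jaws open and shut (so a half turn about z gives the same grasp; the last joint's range is limited). The gripper opens to 92 mm and grips with 3 to 60 N. Pads are 19 mm wide; open, the fingers measure 130 mm over their backs; the gripper's body (75 mm by 190 mm) begins 47 mm behind the grasp point.
Start: joints at [-1.367, 0.434, 0.025, 1.573, -0.012, 1.134, -0.075], TCP at [0.189, 0.596, 0.244] pointing down, gripper open.
Joint ranges: [-2.62, 2.62], [-0.44, 2.09], [-1.27, 1.32], [0.08, 2.57], [-1.32, 4.46], [0.12, 2], [-2.74, 2.74]. Speed limits (rad/s): [2.22, 2.22, 3.01, 3.01, 3.14, 3.14, 3.14].

### API

Orientations are given as a rotation vector (axis times angle).
In Python, from cell import arm gives the robot as it stands.
- The arm moves only by the shell command python3 -m creep 'ROWS' [FORCE]. ROWS is JSON, a list that holds one entry, the list of rows, each a list of 7 numbers: the shift along the world's x, y, z in cm, then the turn, a rotation vector about the world's x, y, z in degrees, then the opening, from -1 (shut) to 1 (fully open), so that 0 is half open. In form: [[[tx, ty, tz, ax, ay, az, jaw], ...]]. A call has 1 to 5 rows; each row is the pose to reach, as a shift and turn from the pose commanded when the call began; what a row does not reach only later rows make up. A row lasts 1/10 s, in which the tool goes at most 50 mm and 8.59 degrees, less where a joint would pass 70% of its speed; a pose out of reach is approached as far as the arm can. A call with a gripper value outside its range is refused whole. The fingers move at their own pace and stop on an object; FORCE is the grip in N (left out, the last holds). Time passes only in rows, so rows that repeat a pose let the fingers close. It gives the time, the measured TCP pose, the force and the opening at its end, in the units of the state.
- arm.observe(): the state, without advancing time (a new reading comes with each control period).
- arm.get_image(name): name is "side" or "top"; returns the picture (480x640x3 uint8, red, green, blue); there is no depth.
- arm.camera_model(name): a dict with "vfov" (degrees; the focal length in pixels is half the picture's height over the tangent of half this angle, whatever the lens; pixels are square), "cx", "cy" (the principal point, pixels), "k1" (the pictures are not rectified: a ray, as slopes to the right and down, at radius r is drawn at 1 + k1 r^2 times it, then the intrinsics apply), "cam_to_world" (4x4, takes a point from camera to world coordinates). Camera axes: x right, y down, z forward; pixel columns grow to the right and rows downward; lengths in m; the calibration is good to about 2 mm. A picture is of the moment at which its call begins. camera_model takes no time and is no camera call.
- arm.sign_off(): hands the job in, once; it reports no verdict.
The state is a dict: "clock": time; "joints": joint angles; "dq": joint speeds; "joint_efforts": joint torques, N m; "position": TCP position; "ee_rot": TCP orientation; "force": force on the tool from outside, world axes, zero at the start; "ft_torque": the same for the moment, N m; "width": opening from 0.0 (shut) to 1.0 (fully open).
Only numpy, scipy, OpenCV 4.12 (cv2) and the standard library are available. Lean on these libraries where they do the work, as an engineer would, in place of code of your own. Each camera call takes 0.05 s, during which the arm holds its last target.

### The job

The two brass stems in the rack lie in each other's cradle: lift the retaining bar out of its brackets and lay it on its wooden rest, then swap the stems, parking one on the empty pair of V-blocks on the way, so that the long stem lies centred in the long cradle and the short stem centred in the short one. Then put the bar back into both brackets across the stems, let go of everything, and leave the flux jar where it stands.

Things in the scene. Friction and masses are not known exactly. Their poses are not given: they have to be found in the camera images.
- bar_center (a point): Retaining bar: flat steel, 16 wide, 12 high, 300 mm long along its own y, with a dark wooden grip block in its middle, 20 (x) by 60 (y) by 36 mm high, undersides flush. The point is the centre of the block, 18 mm above the underside. Take it by the block across its 20 mm width; 0.35 kg. At the start it lies in the rack's brackets above both stems. Its two ends are alike.
- long_stem_center (a point): Long brass stem, lying: barrel 22 mm diameter and 190 mm long along its own x, plus a thinner 14 mm diameter spigot 12 mm long at each end (214 mm over all). The point is its centre, on the axis. About 0.28 kg; its ends are alike. At the start it lies in the SHORT cradle and overhangs it.
- short_stem_center (a point): Short brass stem, lying: barrel 22 mm diameter and 116 mm long along its own x, plus a 14 mm diameter spigot 12 mm long at each end (140 mm over all). The point is its centre, on the axis. About 0.18 kg; its ends are alike. At the start it lies in the LONG cradle.
- bar_seat (a point): Fixed rack: grey base plate 150 (x) by 300 (y) by 8 mm; at y = +130 and -130 mm an upright open steel bracket, 14 mm thick along y, holds the bar along the rack's y: slot 21 mm wide at its floor (60 mm above the bench), flaring to 44 mm at the tips (86 mm up). The point is where the centre of the bar's grip block belongs, 78 mm up; z up. The bar then clears the stems by 4 mm.
- long_cradle_seat (a point): Long fixed cradle on the rack: steel V-trough 190 mm long along its x, 36 mm wide, open at the ends, with a 60 mm gap in the middle for fingers (free down to 12 mm above the bench). The point is the centre of a seated 22 mm stem, 45 mm above the bench. The cradles lie side by side, centre lines 100 mm apart, each 50 mm to one side of the bar's middle; which is on which side varies.
- short_cradle_seat (a point): Short fixed cradle on the rack's base plate: the same V-trough but 116 mm long, with the same 60 mm finger gap in the middle. The point is where the centre of a seated stem lies, 45 mm above the bench; x along the trough.
- bar_rest_seat (a point): Wooden rest for the bar: plank 270 (x) by 56 (y) by 8 mm with two notched blocks at x = +105 and -105 mm; notch 46 mm wide, its floor 24 mm and cheeks 42 mm above the bench. The point is where the centre of the bar's grip block lies when the bar rests in both notches, 42 mm above the bench, the bar along the rest's x. Empty at the start.
- vblocks_seat (a point): Pair of steel V-blocks on a dark plate 140 (x) by 60 (y) by 8 mm: blocks from 30 to 62 mm either side of the middle along x, 49 mm wide, 47 mm high, Vs in line along x, a 60 mm gap between them for fingers. The point is where the centre of a 22 mm stem lies when seated in both, 45 mm above the bench. Empty at the start: the free spot.
- flux_jar_center (a point): Bystander: amber flux jar with white cap, 44 mm diameter, 58 mm high, standing upright beside the rack; the point is its centre, half-way up. Leave it where it stands.
Not all that is in view belongs to the job. Leave any green or purple look-alike of the part that bears short_stem_center alone.

How it is judged:
On the way, in this order (a step that is already met when the one before it is completed fails the run):
1. the bar lies on its wooden rest, in both notches (horizontal distance between bar_center and bar_rest_seat below 0.04 m and z of bar_center in the frame of bar_rest_seat between -0.008 and 0.008 m and angle between the y axis of bar_center and the x axis of bar_rest_seat, either way round below 0.25 rad), for 0.2 s.
2. one of the stems lies on the V-blocks, the bar still out of the rack (horizontal distance between bar_center and bar_seat above 0.1 m and ((horizontal distance between long_stem_center and vblocks_seat below 0.03 m and z of long_stem_center in the frame of vblocks_seat between -0.008 and 0.008 m and angle between the x axis of long_stem_center and the x axis of vblocks_seat, either way round below 0.12 rad) or (horizontal distance between short_stem_center and vblocks_seat below 0.03 m and z of short_stem_center in the frame of vblocks_seat between -0.008 and 0.008 m and angle between the x axis of short_stem_center and the x axis of vblocks_seat, either way round below 0.12 rad))), for 0.2 s.
3. both stems lie in their own cradles while the bar is still out of the rack (horizontal distance between bar_center and bar_seat above 0.1 m and distance between long_stem_center and long_cradle_seat below 0.015 m and angle between the x axis of long_stem_center and the x axis of long_cradle_seat, either way round below 0.1 rad and distance between short_stem_center and short_cradle_seat below 0.015 m and angle between the x axis of short_stem_center and the x axis of short_cradle_seat, either way round below 0.1 rad), for 0.2 s.
At the end, for the whole second after the job is handed in: Each stem is centred within 15 mm in the cradle of its own length, along its trough (0.1 rad); the bar lies level in both brackets, within 15 mm sideways and 6 mm in height of its seat, aligned within 0.08 rad; all released and at rest (distance between long_stem_center and long_cradle_seat below 0.015 m and angle between the x axis of long_stem_center and the x axis of long_cradle_seat, either way round below 0.1 rad and distance between short_stem_center and short_cradle_seat below 0.015 m and angle between the x axis of short_stem_center and the x axis of short_cradle_seat, either way round below 0.1 rad and horizontal distance between bar_center and bar_seat below 0.015 m and z of bar_center in the frame of bar_seat between -0.006 and 0.006 m and angle between the y axis of bar_center and the y axis of bar_seat, either way round below 0.08 rad and angle between bar_center's own z axis and vertical below 0.1 rad and linear speed of each of long_stem, short_stem, bar below 0.02 m/s); the robot touches nothing.
It fails at once if the flux jar is pushed more than 30 mm away or knocked over (distance of flux_jar_center from where it was at the start of the episode above 0.03 m or angle between flux_jar_center's own z axis and vertical above 0.5 rad).
It also fails if it takes over 128 s, if anything falls off the work surface, if the arm or the gripper's body presses on something with over 40 N, if the wrist force passes 120 N, or if a joint passes its speed limit or range.

## Working session

There is one attempt and no reset: what is moved stays moved. The work goes in short steps, Python scripts to look and compute and a shell command to move; the robot and the scene stay as the last step left them, time stands still between calls to the robot, and variables do not carry over. Pictures are saved under pics/ and viewed, and the job is handed in when it is done.

```bash
ls; mkdir -p pics
python3 - <<'E'
from cell import arm
import cv2
print(arm.observe())
for n in("side","top"):
    m=arm.camera_model(n);print(n,m)
    cv2.imwrite(f"pics/{n}0.png",arm.get_image(n)[:,:,::-1])
E
```

```text
pics
{'clock': 0.0, 'joints': array([-1.36661252,  0.43524229,  0.02496319,  1.57410419, -0.01158554,
        1.13401787, -0.0751008 ]), 'dq': array([-8.45567214e-04, -1.58456118e-03, -8.92385664e-05,  1.58446884e-03,
       -5.47385088e-04, -1.78241779e-03, -5.26685515e-04]), 'joint_efforts': array([ 9.23313019e-04, -6.67834353e+01,  9.85305682e-01, -3.14462471e+01,
       -6.06451021e-02,  4.28601354e-02,  1.68097895e-04]), 'position': array([0.18864856, 0.59532781, 0.24293012]), 'ee_rot': array([-4.80079414e-01, -3.10459950e+00,  2.55138069e-03]), 'force': array([-1.34155253, -0.19558741,  0.73886354]), 'ft_torque': array([ 0.00460113,  0.0105268 , -0.0024148 ]), 'width': 0.997640678023908}
side {'vfov': 44.22762992896831, 'cx': 318.9942132042717, 'cy': 238.9121537957264, 'k1': 0.01736270046423052, 'cam_to_world': array([[ 9.79322442e-01, -1.36229592e-01,  1.49562871e-01,
         2.36293302e-01],
       [-2.02303952e-01, -6.56474988e-01,  7.26714319e-01,
        -9.85268036e-01],
       [-8.15710912e-04, -7.41944801e-01, -6.70460474e-01,
         9.50461775e-01],
       [ 0.00000000e+00,  0.00000000e+00,  0.00000000e+00,
         1.00000000e+00]])}
top {'vfov': 44.38668059635869, 'cx': 310.8215565735407, 'cy': 238.59773047130463, 'k1': -0.13341335949934618, 'cam_to_world': array([[ 0.0176579 , -0.99284619,  0.11808739,  0.25841055],
       [-0.99975906, -0.01907304, -0.01086438, -0.01958739],
       [ 0.01303895, -0.1178671 , -0.99294377,  1.33018642],
       [ 0.        ,  0.        ,  0.        ,  1.        ]])}
```

View pics/top0.png

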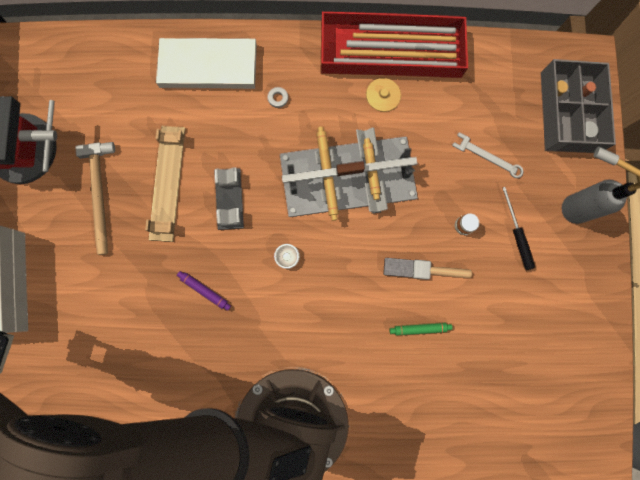

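View pics/side0.png

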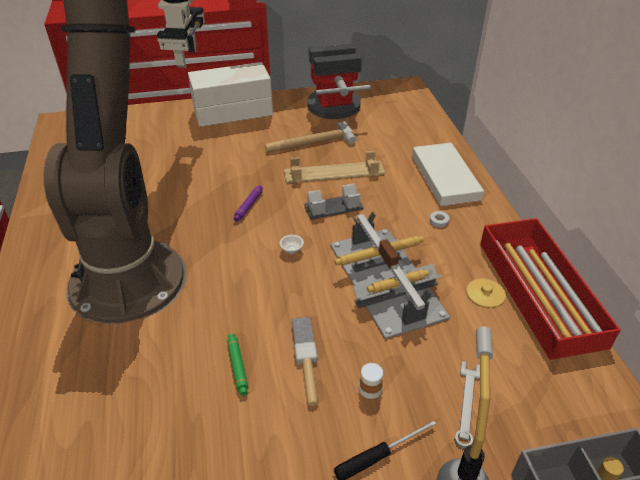

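```bash
cat > h.py <<'E'
import numpy as np,cv2
from cell import arm
def cam(n):
    m=arm.camera_model(n);f=240/np.tan(np.radians(m["vfov"])/2)
    return np.array([[f,0,m["cx"]],[0,f,m["cy"]],[0,0,1.]]),np.array([m["k1"],0,0,0.]),np.array(m["cam_to_world"])
def proj(n,P):
    K,d,T=cam(n);W=np.linalg.inv(T)
    return cv2.projectPoints(np.asarray(P,float).reshape(-1,1,3),cv2.Rodrigues(W[:3,:3])[0],W[:3,3],K,d)[0][:,0]
def back(n,uv,z):
    K,d,T=cam(n);p=cv2.undistortPoints(np.asarray(uv,float).reshape(-1,1,2),K,d)[:,0]
    r=np.c_[p,np.ones(len(p))]@T[:3,:3].T;o=T[:3,3]
    return o+r*((z-o[2])/r[:,2])[:,None]
def crop(img,x0,y0,x1,y1,s,out):
    c=cv2.resize(img[y0:y1,x0:x1],None,fx=s,fy=s,interpolation=cv2.INTER_CUBIC)
    for u in range((x0+9)//10*10,x1,10):
        cv2.putText(c,str(u),(int((u-x0)*s),8),0,.3,(0,255,255),1) if u%20==0 else 0
        cv2.line(c,(int((u-x0+.5)*s),10),(int((u-x0+.5)*s),16),(0,255,255),1)
    for v in range((y0+9)//10*10,y1,10):
        cv2.putText(c,str(v),(0,int((v-y0+.5)*s)),0,.3,(0,255,255),1)
    cv2.imwrite(out,c)
E
python3 - <<'E'
from h import *
t=cv2.imread("pics/top0.png");s=cv2.imread("pics/side0.png")
crop(t,270,120,430,230,5,"pics/c1.png")
crop(t,135,115,265,250,4.4,"pics/c2.png")
crop(s,325,205,455,335,4.6,"pics/c3.png")
crop(s,275,140,395,225,6,"pics/c4.png")
E
```

```text
(no output)
```

View pics/c1.png

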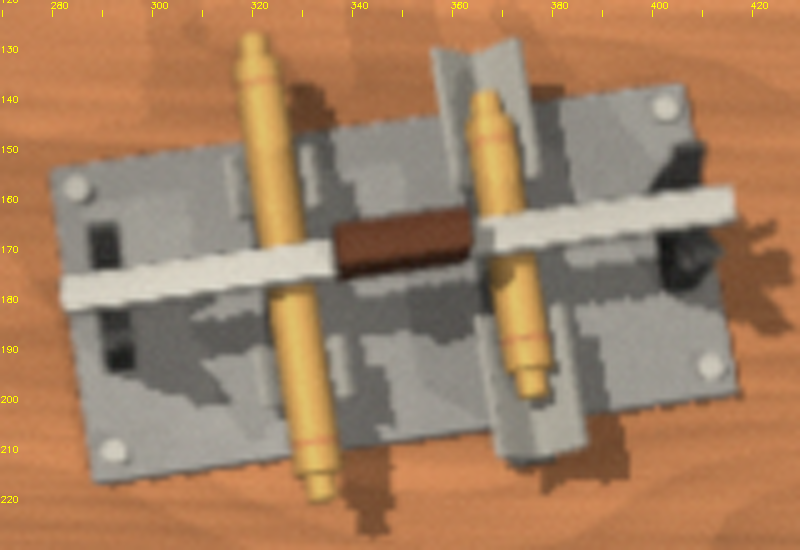

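View pics/c2.png

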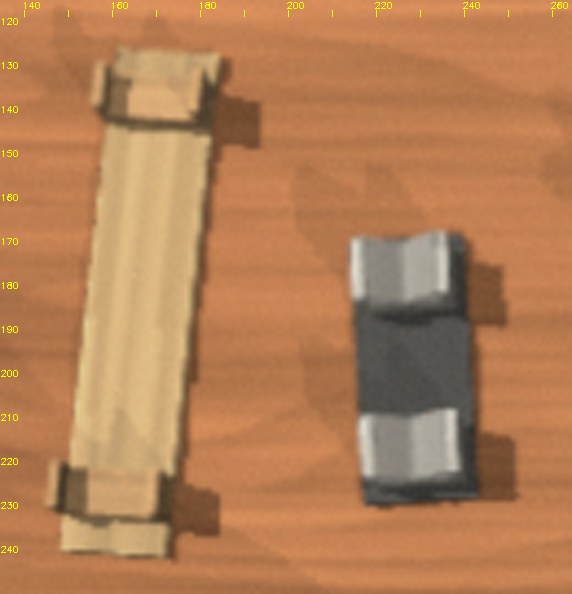

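View pics/c3.png

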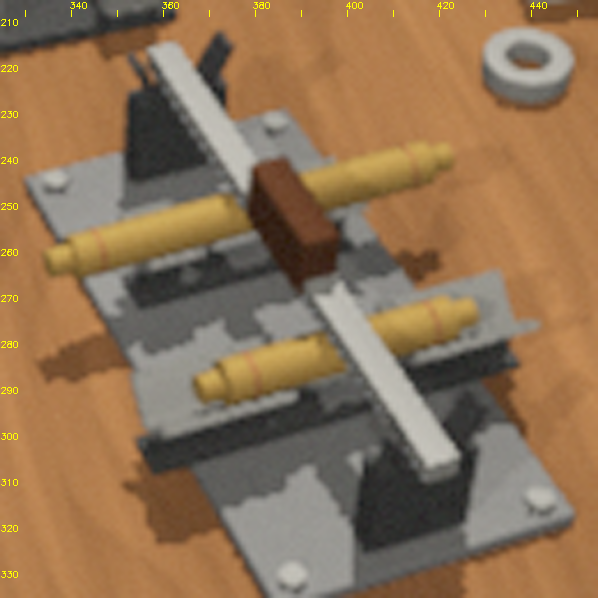

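View pics/c4.png

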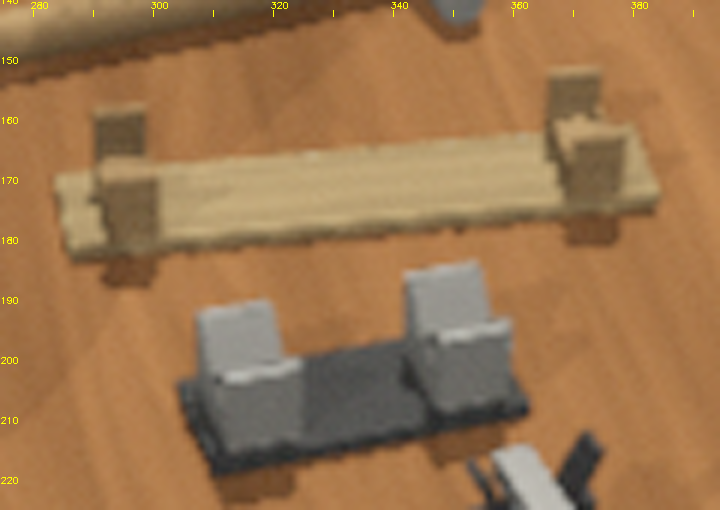

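```bash
cat > fit.py <<'E'
from h import *
from scipy.optimize import least_squares
def cp(c,x0,y0,s): return [[x0+a/s-.5,y0+b/s-.5] for a,b in c]
def fit(obs,x0):
    # obs: list of (cam, local pts, pix)
    def r(p):
        c,s=np.cos(p[2]),np.sin(p[2]);out=[]
        for n,L,uv in obs:
            L=np.asarray(L,float);P=np.c_[p[0]+c*L[:,0]-s*L[:,1],p[1]+s*L[:,0]+c*L[:,1],L[:,2]]
            out.append((proj(n,P)-np.asarray(uv)).ravel())
        return np.concatenate(out)
    q=least_squares(r,x0,loss="soft_l1");return q.x,r(q.x).reshape(-1,2)
E
cat > f1.py <<'E'
from fit import *
np.set_printoptions(precision=4,suppress=True)
T1=lambda c:cp(c,270,120,5);T2=lambda c:cp(c,135,115,4.4);S3=lambda c:cp(c,325,205,4.6);S4=lambda c:cp(c,275,140,6)
# rack: x fwd(up in image), y left
a,b,z=.075,.15,.008
obs_t=("top",[[a,b,z],[a,-b,z],[-a,-b,z],[-a,b,z]],T1([(50,170),(685,83),(738,395),(95,482)]))
obs_s=("side",[[-a,b,z],[a,b,z],[a,-b,z],[-a,-b,z]],S3([(25,180),(290,108),(573,518),(265,600)]))
g=back("top",[[350,175]],.02)[0]
for nm,o in (("top",[obs_t]),("side",[obs_s]),("both",[obs_t,obs_s])):
    p,r=fit(o,[g[0],g[1],.13]);print("rack",nm,p,np.abs(r).max())
# bar: top face ends z .072 local y ±.15
h=.008
bt=("top",[[h,.15,.072],[-h,.15,.072],[h,-.15,.072],[-h,-.15,.072]],T1([(60,287),(66,312),(733,185),(736,215)]))
bb=("top",[[.01,.03,.096],[.01,-.03,.096]],T1([(333,225),(466,207)]))
p,r=fit([bt,bb],[g[0],g[1],.13]);print("bar top",p,r.round(1).tolist())
# stems ends z .045 
for nm,L,c,cs in(("long",.107,[(252,33),(321,501)],[(452,155),(47,263)]),("short",.07,[(484,91),(533,397)],[(478,312),(198,388)])):
    t=("top",[[L,0,.045],[-L,0,.045]],T1(c));s=("side",[[L,0,.045],[-L,0,.045]],S3(cs))
    for k,o in(("top",[t]),("side",[s]),("both",[t,s])):
        p,r=fit(o,[g[0],g[1],.13]);print(nm,k,p,np.abs(r).max())
# rest x along image up
a,b=.135,.028
g=back("top",[[167,185]],.01)[0]
t=("top",[[a,b,z],[a,-b,z],[-a,b,z],[-a,-b,z]],T2([(118,48),(220,53),(60,550),(168,557)]))
s=("side",[[-a,b,z],[a,b,z],[a,-b,z]],S4([(55,175),(633,125),(660,198)]))
for k,o in(("top",[t]),("side",[s]),("both",[t,s])):
    p,r=fit(o,[g[0],g[1],0]);print("rest",k,p,np.abs(r).max())
g=back("top",[[228,200]],.01)[0]
a,b=.07,.03;w=.0245
t=("top",[[-a,b,z],[-a,-b,z],[.062,w,.047],[.062,-w,.047],[-.062,w,.047],[-.062,-w,.047]],T2([(366,504),(478,497),(352,238),(446,231),(364,483),(460,473)]))
s=("side",[[-a,b,z],[-a,-b,z],[a,-b,z]],S4([(180,382),(212,467),(528,405)]))
for k,o in(("top",[t]),("side",[s]),("both",[t,s])):
    p,r=fit(o,[g[0],g[1],0]);print("vb",k,p,r.round(1).tolist())
j=back("top",[[470,222]],.058);print("jar",j, back("side",[[371,373]],.058))
for u in ([203,290],[421,329]): print(back("top",[u],.011))
E
python3 f1.py
```

```text
rack top [ 0.5632 -0.1177  0.1607] 0.6271912832860664
rack side [ 0.5652 -0.1173  0.1438] 1.6432859261201713
rack both [ 0.5641 -0.1178  0.1531] 1.9649542947417444
bar top [ 0.5621 -0.1157  0.1742] [[-0.2, -0.7], [-0.3, 1.4], [-0.4, -0.3], [0.3, 0.6], [-0.1, -0.0], [0.7, -0.5]]
long top [ 0.5611 -0.0666  0.1572] 0.5300767315686841
long side [ 0.5639 -0.0669  0.1528] 0.5054230250264595
long both [ 0.5625 -0.0667  0.1565] 1.2000527920170612
short top [ 0.5731 -0.1662  0.1588] 0.4559688263501016
short side [ 0.5765 -0.1668  0.1383] 0.41498385890565714
short both [ 0.5748 -0.1665  0.1521] 1.3882203397628246
rest top [ 0.5399  0.3007 -0.0548] 0.23492062164322647
rest side [ 0.5426  0.3009 -0.0613] 0.24955789308887688
rest both [ 0.5408  0.3006 -0.0566] 0.7463444565692612
vb top [0.5047 0.155  0.0904] [[-0.4, 0.5], [0.5, 0.2], [-0.2, 0.1], [0.2, 0.1], [-0.2, -0.9], [0.1, -0.2]]
vb side [0.5079 0.1548 0.0872] [[-1.0, -0.3], [0.1, 0.1], [0.7, 0.1]]
vb both [0.5054 0.155  0.0915] [[-0.3, 0.2], [0.6, -0.1], [-0.2, -0.2], [0.2, -0.2], [-0.1, -1.2], [0.2, -0.5], [-2.0, -0.1], [-0.8, 0.2], [-0.3, 0.1]]
jar [[ 0.4535 -0.3855  0.058 ]] [[ 0.4542 -0.3894  0.058 ]]
[[0.2946 0.2057 0.011 ]]
[[ 0.2161 -0.2845  0.011 ]]
```

```bash
python3 -m creep '[[[1.9,-3.6,0,0,0,-3.2,1],[3.8,-7.2,0,0,0,-6.4,1],[5.7,-10.8,0,0,0,-9.6,1],[7.6,-14.4,0,0,0,-12.8,1],[9.4,-17.8,0,0,0,-15.8,1]]]' 30
python3 -m creep '[[[1.9,-3.6,0,0,0,-3.2,1],[3.8,-7.2,0,0,0,-6.4,1],[5.7,-10.8,0,0,0,-9.6,1],[7.6,-14.4,0,0,0,-12.8,1],[9.4,-17.8,0,0,0,-15.8,1]]]'
```

```text
clock: 0.6
position: [0.2834, 0.4159, 0.2435]
ee_rot: [-0.906, -3.008, 0.001]
force: [1.3, 0.5, 0.7]
width: 1.0
clock: 1.1
position: [0.3772, 0.2379, 0.2437]
ee_rot: [-1.311, -2.855, 0.0]
force: [1.1, 0.4, 0.2]
width: 0.999
```

```bash
python3 -m creep '[[[1.9,-3.6,0,0,0,-3.2,1],[3.8,-7.2,0,0,0,-6.4,1],[5.7,-10.8,0,0,0,-9.6,1],[7.6,-14.4,0,0,0,-12.8,1],[9.4,-17.8,0,0,0,-15.8,1]]]'
python3 -m creep '[[[1.9,-3.6,0,0,0,-3.2,1],[3.8,-7.2,0,0,0,-6.4,1],[5.7,-10.8,0,0,0,-9.6,1],[7.6,-14.4,0,0,0,-12.8,1],[9.2,-17.8,-1,0,0,-15.8,1]]]'
cat > st.py <<'E'
from h import *
from scipy.spatial.transform import Rotation as R
import sys
o=arm.observe();p=o["position"];r=R.from_rotvec(o["ee_rot"]).as_matrix()
hd=np.degrees(np.arctan2(r[1,1],r[0,1]))
print("t",o["clock"],"pos",p.round(4),"jaw hd %.2f"%hd,"zax",r[:,2].round(4),"q",o["joints"].round(2),"F",np.round(o["force"],1),"w",round(o["width"],3))
def to(x,y,z,h):
    d=(h-hd+180)%360-180
    print("shift cm",((np.array([x,y,z])-p)*100).round(2),"turn %.2f"%d)
if len(sys.argv)>4: to(*map(float,sys.argv[1:5]))
E
python3 st.py .5635 -.1165 .08 9.1
```

```text
clock: 1.6
position: [0.4711, 0.06, 0.2437]
ee_rot: [-1.691, -2.648, 0.0]
force: [0.0, -0.1, -0.3]
width: 0.999
clock: 2.1
position: [0.5641, -0.118, 0.2344]
ee_rot: [2.037, 2.389, 0.002]
force: [1.5, -0.1, -0.4]
width: 0.998
t 2.1 pos [ 0.5641 -0.118   0.2344] jaw hd 9.09 zax [ 1.9e-03 -3.0e-04 -1.0e+00] q [-0.32  0.4   0.6   1.75 -0.25  1.08  0.52] F [ 1.5 -0.1 -0.4] w 0.998
shift cm [ -0.06   0.15 -15.44] turn 0.01
```

```bash
python3 -m creep '[[[0,0.1,-3,0,0,0,1],[0,0.1,-6,0,0,0,1],[0,0.1,-9,0,0,0,1],[0,0.1,-10.5,0,0,0,1],[0,0.1,-10.5,0,0,0,1]]]'
python3 - <<'E'
from h import *
t=arm.get_image("top")[:,:,::-1].copy();s=arm.get_image("side")[:,:,::-1].copy()
crop(t,270,110,430,230,4.5,"pics/d1.png");crop(s,325,185,455,335,4,"pics/d2.png")
E
```

```text
clock: 2.6
position: [0.561, -0.1148, 0.1263]
ee_rot: [-2.033, -2.39, 0.004]
force: [0.1, 0.6, 0.4]
width: 1.001
```

View pics/d1.png

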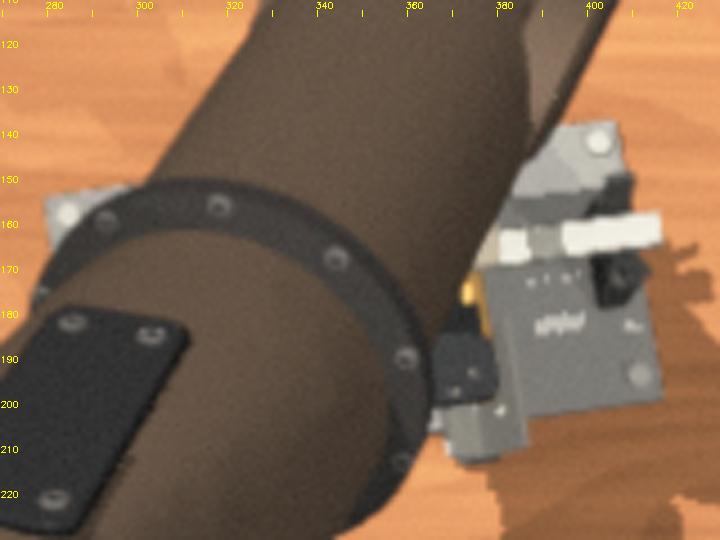

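View pics/d2.png

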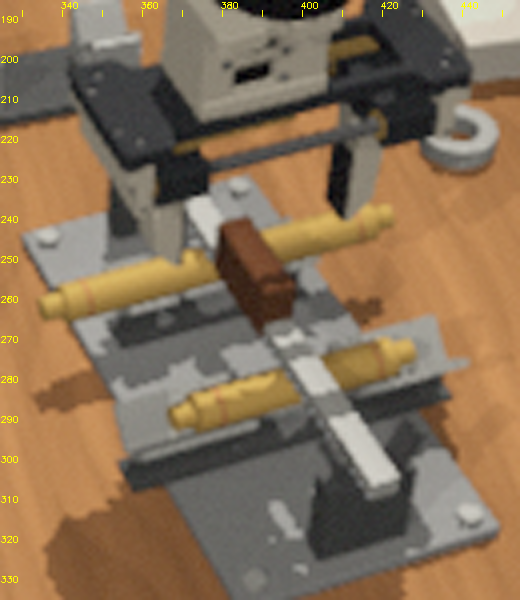

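```bash
python3 - <<'E'
from h import *
print(back("side",[[388.7,247.5],[379.7,241],[389,238.5],[398.3,255.5]],.096))
print(back("top",[[349.7,167.2]],.096))
E
python3 st.py .5635 -.1165 .08 9.1
```

```text
[[ 0.56628274 -0.11580715  0.096     ]
 [ 0.55326381 -0.09216982  0.096     ]
 [ 0.57513    -0.08851865  0.096     ]
 [ 0.57885615 -0.14350015  0.096     ]]
[[ 0.56143741 -0.11398594  0.096     ]]
t 2.7 pos [ 0.5628 -0.1153  0.1289] jaw hd 9.21 zax [-4.e-04 -2.e-04 -1.e+00] q [-0.27  0.51  0.54  1.86 -0.34  0.86  0.6 ] F [ 1.  -0.1  0.2] w 0.999
shift cm [ 0.07 -0.12 -4.89] turn -0.11
```

```bash
python3 -m creep '[[[0,0,-2.5,0,0,0,1],[0.1,0,-4.9,0,0,0,1],[0.1,0,-4.9,0,0,0,1],[0.1,0,-4.9,0,0,0,-0.5],[0.1,0,-4.9,0,0,0,-0.7]]]' 25
python3 -m creep '[[[0,0,0,0,0,0,-1],[0,0,0,0,0,0,-1],[0,0,0,0,0,0,-1]]]'; python3 st.py
```

```text
clock: 3.2
position: [0.5648, -0.1155, 0.0815]
ee_rot: [2.035, 2.391, 0.002]
force: [-0.7, -0.8, 1.0]
width: 0.873
clock: 3.5
position: [0.564, -0.1152, 0.0803]
ee_rot: [2.035, 2.392, 0.001]
force: [0.8, -0.0, -0.5]
width: 0.616
t 3.5 pos [ 0.564  -0.1152  0.0803] jaw hd 9.22 zax [ 8.e-04  0.e+00 -1.e+00] q [-0.24  0.58  0.5   1.9  -0.39  0.76  0.64] F [ 0.8 -0.  -0.5] w 0.616
```

```bash
python3 -m creep '[[[0,0,0,0,0,0,-1],[0,0,0,0,0,0,-1],[0,0,0,0,0,0,-1],[0,0,0,0,0,0,-1],[0,0,0,0,0,0,-1]]]';python3 -m creep '[[[0,0,0,0,0,0,-1],[0,0,0,0,0,0,-1]]]'; python3 st.py
```

```text
clock: 4.0
position: [0.5638, -0.1152, 0.0797]
ee_rot: [2.036, 2.393, -0.0]
force: [0.4, -1.1, -0.9]
width: 0.215
clock: 4.2
position: [0.5638, -0.1152, 0.0797]
ee_rot: [2.036, 2.393, 0.0]
force: [1.9, 0.2, -0.8]
width: 0.219
t 4.2 pos [ 0.5638 -0.1152  0.0797] jaw hd 9.22 zax [ 1.e-04 -0.e+00 -1.e+00] q [-0.24  0.58  0.5   1.9  -0.39  0.76  0.64] F [ 1.9  0.2 -0.8] w 0.219
```

```bash
python3 -m creep '[[[0,0,2,0,0,0,-1],[0,0,5,0,0,0,-1],[0,0,9,0,0,0,-1],[0,0,13,0,0,0,-1],[0,0,14,0,0,0,-1]]]';python3 -m creep '[[[-0.2,4.1,0,0,0,7.7,-1],[-0.4,8.2,0,0,0,15.4,-1],[-0.6,12.3,0,0,0,23.1,-1],[-0.8,16.4,0,0,0,30.8,-1],[-1.0,20.5,0,0,0,38.5,-1]]]'; python3 -m creep '[[[-0.2,4.2,0,0,0,7.8,-1],[-0.5,8.4,0,0,0,15.6,-1],[-0.8,12.6,0,0,0,23.4,-1],[-1.0,16.8,0,0,0,31.2,-1],[-1.2,21,0,0,0,39,-1]]]'; python3 -m creep '[[[0,0,0,0,0,0,-1],[0,0,0,0,0,0,-1]]]'; python3 st.py .5413 .3007 .0437 86.75
python3 - <<'E'
from h import *
cv2.imwrite("pics/e1.png",arm.get_image("top")[:,:,::-1]);cv2.imwrite("pics/e2.png",arm.get_image("side")[:,:,::-1])
E
```

```text
clock: 4.7
position: [0.5654, -0.116, 0.2237]
ee_rot: [2.033, 2.389, 0.005]
force: [0.2, 0.3, -3.4]
width: 0.213
clock: 5.2
position: [0.5527, 0.0914, 0.2187]
ee_rot: [-1.124, -2.932, 0.001]
force: [0.7, 1.7, -2.7]
width: 0.215
clock: 5.7
position: [0.5407, 0.3012, 0.2184]
ee_rot: [-0.081, -3.139, 0.001]
force: [0.6, 0.1, -3.7]
width: 0.216
clock: 5.9
position: [0.5407, 0.3006, 0.2182]
ee_rot: [-0.087, -3.138, 0.002]
force: [0.7, -1.8, -3.1]
width: 0.217
t 5.9 pos [0.5407 0.3006 0.2182] jaw hd 86.82 zax [-0.0023 -0.0011 -1.    ] q [-0.72  0.45  0.19  1.63 -0.09  1.07  1.01] F [ 0.7 -1.8 -3.1] w 0.217
shift cm [ 6.000e-02  1.000e-02 -1.745e+01] turn -0.07
```

View pics/e1.png

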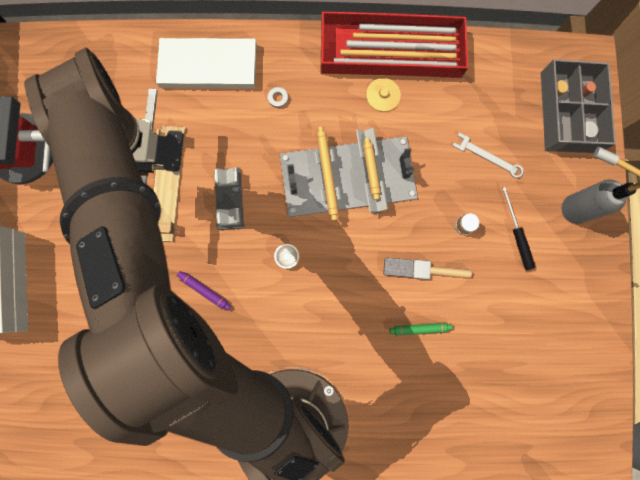

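View pics/e2.png

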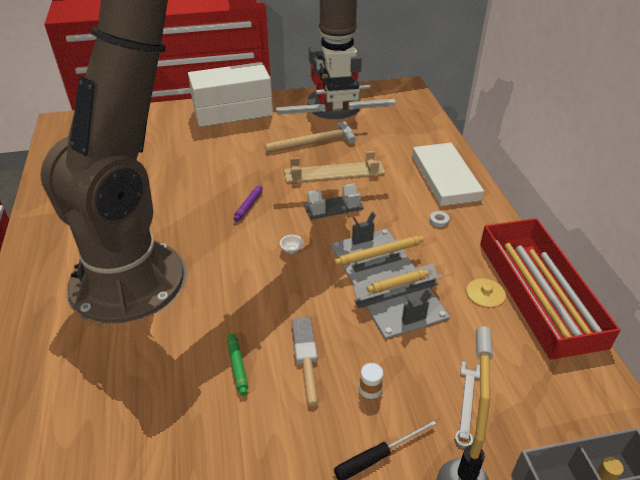

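The bar is held over the rest at top (165,180), aligned with it; the rack is uncovered and both brass stems are clearly visible (329,172 and 371,168). Lower it.

```bash
python3 -m creep '[[[0,0,-4,0,0,0,-1],[0,0,-8,0,0,0,-1],[0,0,-12,0,0,0,-1],[0,0,-14.5,0,0,0,-1],[0,0,-14.5,0,0,0,-1]]]';python3 -m creep '[[[0,0,-1,0,0,0,-1],[0,0,-2,0,0,0,-1],[0,0,-2.7,0,0,0,-1],[0,0,-2.7,0,0,0,-1],[0,0,-2.7,0,0,0,-1]]]';  python3 st.py .5413 .3007 .0437 86.75
python3 - <<'E'
from h import *
t=cv2.imread("pics/e1.png");s=cv2.imread("pics/e2.png")
crop(t,270,120,430,230,5,"pics/f1.png");crop(s,325,205,455,335,4.6,"pics/f2.png")
E
```

```text
clock: 6.5
position: [0.5397, 0.2966, 0.071]
ee_rot: [-0.094, -3.134, 0.008]
force: [-1.2, -0.0, -3.2]
width: 0.213
clock: 7.0
position: [0.542, 0.2999, 0.0481]
ee_rot: [0.09, 3.14, 0.001]
force: [-0.1, -0.5, -2.1]
width: 0.217
t 7.0 pos [0.542  0.2999 0.0481] jaw hd 86.72 zax [ 4.e-04  3.e-04 -1.e+00] q [-0.69  0.64  0.15  1.78 -0.13  0.73  1.04] F [-0.1 -0.5 -2.1] w 0.217
shift cm [-0.07  0.08 -0.44] turn 0.03
```

View pics/f1.png

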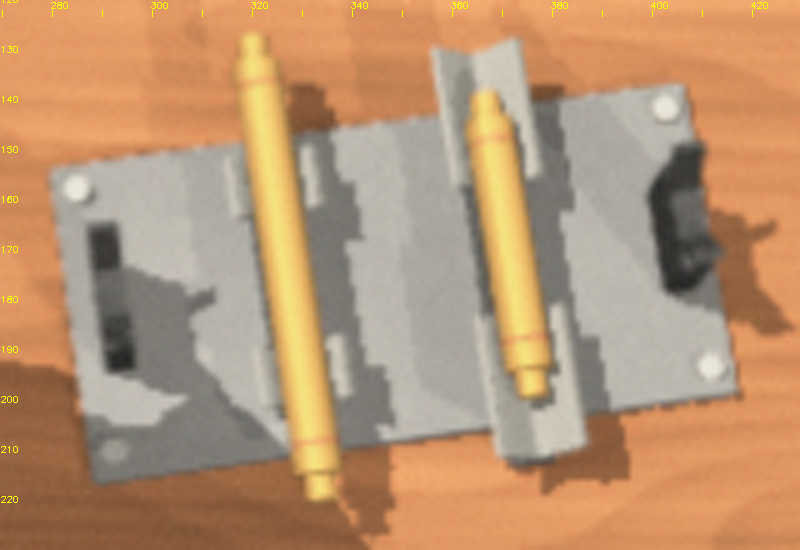

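View pics/f2.png

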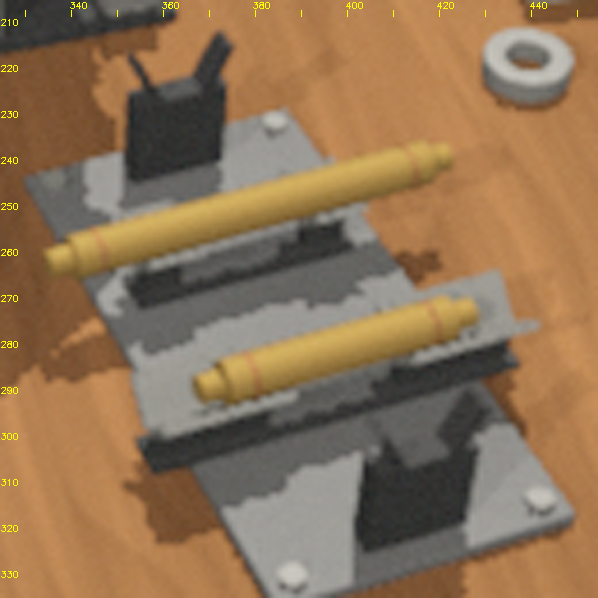

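```bash
python3 -m creep '[[[0,0,-0.3,0,0,0,-1],[0,0,-0.5,0,0,0,-1],[0,0,-0.5,0,0,0,-1]]]';python3 st.py
python3 - <<'E'
from fit import *
np.set_printoptions(precision=4,suppress=True)
T1=lambda c:cp(c,270,120,5)
w=.018
for nm,a,c,g in(("long",.095,[(432,50),(521,38),(497,457),(586,443)],-.167),("short",.058,[(226,155),(313,145),(266,405),(350,397)],-.067)):
    L=[[a,w,.047],[a,-w,.047],[-a,w,.047],[-a,-w,.047]]
    p,r=fit([("top",L,T1(c))],[.56,g,.155]);print(nm,p,r.round(1).tolist())
    c_=back("top",T1(c),.047);print(c_.mean(0))
E
```

```text
clock: 7.3
position: [0.5421, 0.3001, 0.0437]
ee_rot: [0.09, 3.14, 0.001]
force: [-1.9, -0.3, 6.0]
width: 0.218
t 7.3 pos [0.5421 0.3001 0.0437] jaw hd 86.72 zax [ 7.e-04  7.e-04 -1.e+00] q [-0.69  0.65  0.15  1.79 -0.14  0.72  1.04] F [-1.9 -0.3  6. ] w 0.218
long [ 0.5718 -0.1661  0.1607] [[0.9, -0.5], [-1.3, -0.2], [1.1, 0.1], [-0.8, 0.7]]
[ 0.5718 -0.1662  0.047 ]
short [ 0.5558 -0.0677  0.1583] [[0.9, -0.0], [-0.6, -0.1], [0.3, 0.4], [-0.5, -0.2]]
[ 0.5558 -0.0677  0.047 ]
```

```bash
python3 -m creep '[[[0,0,0,0,0,0,0],[0,0,0,0,0,0,0],[0,0,0,0,0,0,0],[0,0,0,0,0,0,0.2],[0,0,2,0,0,0,0.4]]]';python3 -m creep '[[[0,0,4,0,0,0,0.4],[0,0,8,0,0,0,0.4],[0,0,12,0,0,0,0.4],[0,-2,14,0,0,0,0.4],[0.2,-6,14,0,0,1,0.4]]]';  python3 st.py
python3 - <<'E'
from h import *
t=arm.get_image("top")[:,:,::-1].copy();s=arm.get_image("side")[:,:,::-1].copy()
crop(t,115,75,265,250,3.4,"pics/g1.png");crop(s,265,90,405,225,4.4,"pics/g2.png")
E
```

```text
clock: 7.8
position: [0.5402, 0.2989, 0.0607]
ee_rot: [-0.09, -3.137, 0.004]
force: [-0.4, 0.3, 0.9]
width: 0.604
clock: 8.3
position: [0.5448, 0.2437, 0.2062]
ee_rot: [0.054, 3.136, 0.008]
force: [0.8, -0.5, -0.9]
width: 0.7
t 8.3 pos [0.5448 0.2437 0.2062] jaw hd 88.04 zax [ 0.0052  0.005  -1.    ] q [-0.65  0.42  0.19  1.71 -0.09  1.01  1.11] F [ 0.8 -0.5 -0.9] w 0.7
```

View pics/g2.png

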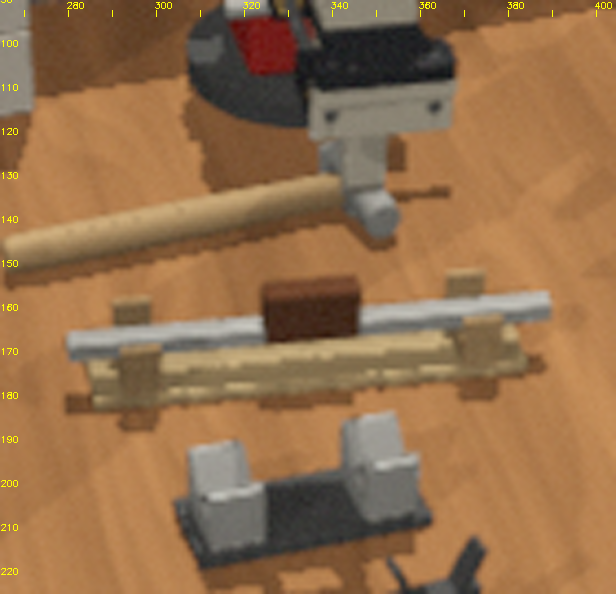

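The bar lies in both notches (side view, block at 335,163). On to the short brass stem.

```bash
python3 -m creep '[[[0.3,-4.1,0,0,0,1.1,0.5],[0.6,-8.2,0,0,0,2.2,0.5],[0.9,-12.3,0,0,0,3.3,0.5],[1.2,-16.4,0,0,0,4.4,0.5],[1.5,-20.5,0,0,0,5.5,0.5]]]';python3 -m creep '[[[0.3,-4.1,0,0,0,1.1,0.5],[0.6,-8.2,0,0,0,2.2,0.5],[0.9,-12.3,0,0,0,3.3,0.5],[1.2,-16.4,-2,0,0,4.4,0.5],[1.4,-20.4,-6,0,0,5.5,0.5]]]'; python3 -m creep '[[[0,0,-1,0,0,0,0.5],[0,0,-1,0,0,0,0.5]]]';  python3 st.py .5745 -.1665 .048 99.1
```

```text
clock: 8.9
position: [0.5586, 0.0333, 0.2026]
ee_rot: [0.089, -3.14, -0.0]
force: [-0.4, -0.1, 0.1]
width: 0.746
clock: 9.4
position: [0.5743, -0.1673, 0.1488]
ee_rot: [-0.238, 3.128, -0.003]
force: [0.5, 1.2, -0.9]
width: 0.751
clock: 9.6
position: [0.5709, -0.1649, 0.1352]
ee_rot: [0.235, -3.129, -0.002]
force: [0.8, 0.7, 0.5]
width: 0.754
t 9.6 pos [ 0.5709 -0.1649  0.1352] jaw hd 98.58 zax [-4.2e-03  8.0e-04 -1.0e+00] q [ 0.03  0.5   0.23  1.79 -0.14  0.88  2.05] F [0.8 0.7 0.5] w 0.754
shift cm [ 0.36 -0.16 -8.72] turn 0.52
```

```bash
python3 -m creep '[[[0,0,-2,0,0,0.5,0.5],[0,0,-4,0,0,0.5,0.5],[0,0,-4,0,0,0.5,0.5],[0,0,-4,0,0,0.5,0.5]]]';  python3 st.py .5745 -.1665 .048 99.1
python3 - <<'E'
from h import *
s=arm.get_image("side")[:,:,::-1].copy()
crop(s,325,185,475,335,4,"pics/h2.png")
E
```

```text
clock: 10.0
position: [0.5731, -0.1632, 0.0983]
ee_rot: [-0.255, 3.131, 0.001]
force: [0.1, -0.2, -0.6]
width: 0.751
t 10.0 pos [ 0.5731 -0.1632  0.0983] jaw hd 99.31 zax [ 4.e-04  5.e-04 -1.e+00] q [ 0.04  0.55  0.22  1.82 -0.16  0.8   2.07] F [ 0.1 -0.2 -0.6] w 0.751
shift cm [ 0.14 -0.33 -5.03] turn -0.21
```

View pics/h2.png

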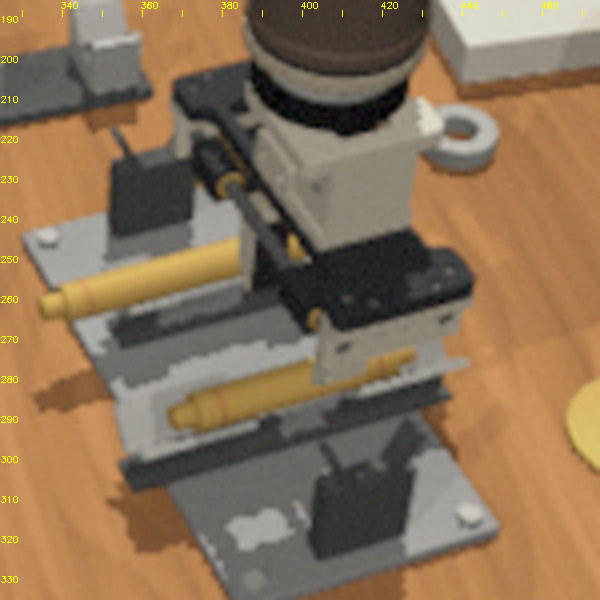

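```bash
python3 -m creep '[[[0.1,-0.3,-1.5,0,0,0,0.5],[0.1,-0.3,-3,0,0,0,0.5],[0.1,-0.3,-5,0,0,0,0.5],[0.1,-0.3,-5,0,0,0,0.5],[0.1,-0.3,-5,0,0,0,0]]]' 20;  python3 -m creep '[[[0,0,0,0,0,0,-1],[0,0,0,0,0,0,-1],[0,0,0,0,0,0,-1],[0,0,0,0,0,0,-1],[0,0,0,0,0,0,-1]]]'; python3 -m creep '[[[0,0,0,0,0,0,-1],[0,0,0,0,0,0,-1],[0,0,0,0,0,0,-1]]]'; python3 st.py .5745 -.1665 .048 99.1
```

```text
clock: 10.55
position: [0.5736, -0.1676, 0.0475]
ee_rot: [0.252, -3.131, -0.0]
force: [0.2, 0.6, -0.1]
width: 0.701
clock: 11.05
position: [0.5737, -0.1675, 0.0476]
ee_rot: [-0.252, 3.131, -0.0]
force: [0.3, 0.5, -0.6]
width: 0.278
clock: 11.35
position: [0.5735, -0.167, 0.0475]
ee_rot: [0.253, -3.131, -0.001]
force: [-0.7, 4.1, 3.8]
width: 0.234
t 11.35 pos [ 0.5735 -0.167   0.0475] jaw hd 99.24 zax [-1.e-04  7.e-04 -1.e+00] q [ 0.06  0.62  0.2   1.84 -0.18  0.7   2.09] F [-0.7  4.1  3.8] w 0.234
shift cm [0.1  0.05 0.05] turn -0.14
```

```bash
python3 -m creep '[[[0,0,1.5,0,0,0,-1],[0,0,5,0,0,0,-1],[0,0,9,0,0,0,-1],[0,0,13,0,0,0,-1],[0,0,13,0,0,0,-1]]]';  python3 -m creep '[[[-0.8,4,0,0,0,-0.5,-1],[-1.6,8,0,0,0,-1,-1],[-2.4,12,0,0,0,-1.5,-1],[-3.3,16,0,0,0,-2,-1],[-4.1,20,0,0,0,-2.5,-1]]]'; python3 -m creep '[[[-0.9,4,0,0,0,-0.5,-1],[-1.8,8,0,0,0,-1,-1],[-2.7,12.2,0,0,0,-1.5,-1],[-2.7,12.2,-3,0,0,-1.5,-1],[-2.7,12.2,-6,0,0,-1.5,-1]]]'; python3 -m creep '[[[0,0,0,0,0,0,-1],[0,0,0,0,0,0,-1],[0,0,0,0,0,0,-1]]]';  python3 st.py .5055 .155 .048 95.2
python3 - <<'E'
from h import *
t=arm.get_image("top")[:,:,::-1].copy();s=arm.get_image("side")[:,:,::-1].copy()
crop(t,165,125,315,250,4,"pics/i1.png");crop(s,265,120,405,235,5,"pics/i2.png")
E
```

```text
clock: 11.85
position: [0.5766, -0.1693, 0.184]
ee_rot: [-0.25, 3.122, -0.005]
force: [0.6, 0.3, -1.0]
width: 0.233
clock: 12.35
position: [0.5319, 0.0334, 0.1777]
ee_rot: [-0.182, 3.136, -0.001]
force: [1.3, 0.5, -1.6]
width: 0.233
clock: 12.85
position: [0.5059, 0.1564, 0.1177]
ee_rot: [-0.148, 3.135, 0.002]
force: [-0.0, -0.1, -2.1]
width: 0.229
clock: 13.15
position: [0.5066, 0.1542, 0.1189]
ee_rot: [-0.141, 3.136, 0.001]
force: [0.1, 0.3, -1.2]
width: 0.234
t 13.15 pos [0.5066 0.1542 0.1189] jaw hd 95.16 zax [ 1.9e-03  6.0e-04 -1.0e+00] q [-0.52  0.42  0.17  1.96 -0.1   0.76  1.36] F [ 0.1  0.3 -1.2] w 0.234
shift cm [-0.11  0.08 -7.09] turn 0.04
```

View pics/i2.png

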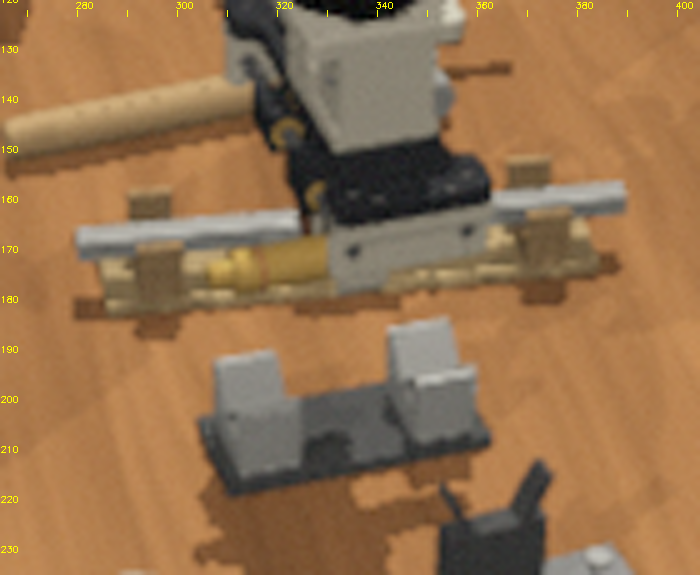

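View pics/i1.png

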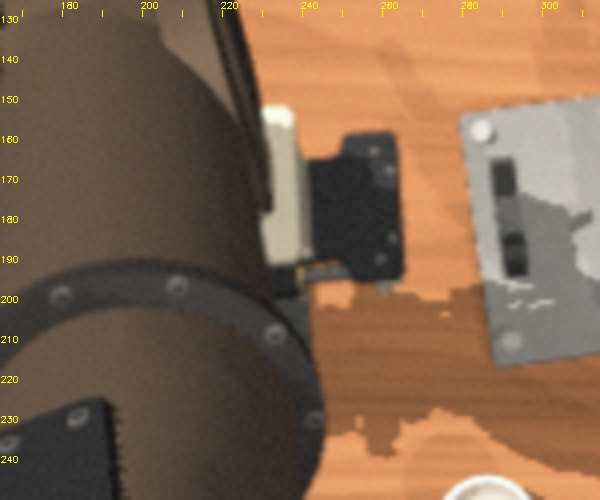

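```bash
python3 -m creep '[[[-0.1,0.1,-2.5,0,0,0,-1],[-0.1,0.1,-5,0,0,0,-1],[-0.1,0.1,-6,0,0,0,-1],[-0.1,0.1,-6.8,0,0,0,-1],[-0.1,0.1,-7.1,0,0,0,-1]]]';  python3 -m creep '[[[0,0,0,0,0,0,-1],[0,0,0,0,0,0,-1],[0,0,-0.1,0,0,0,-1]]]';  python3 st.py .5055 .155 .048 95.2
```

```text
clock: 13.75
position: [0.5049, 0.1557, 0.0471]
ee_rot: [-0.143, 3.138, 0.001]
force: [-8.7, -2.2, 30.0]
width: 0.233
clock: 14.05
position: [0.505, 0.1557, 0.047]
ee_rot: [-0.143, 3.137, 0.001]
force: [-8.7, -1.7, 30.8]
width: 0.232
t 14.05 pos [0.505  0.1557 0.047 ] jaw hd 95.21 zax [ 9.e-04  9.e-04 -1.e+00] q [-0.5   0.53  0.14  2.02 -0.13  0.6   1.38] F [-8.7 -1.7 30.8] w 0.232
shift cm [ 0.05 -0.07  0.1 ] turn -0.01
```

```bash
python3 -m creep '[[[0,0,0.1,0,0,0,-1],[0,0,0.1,0,0,0,0.3],[0,0,0.1,0,0,0,0.3],[0,0,0.1,0,0,0,0.3],[0,0,0.1,0,0,0,0.3]]]';  python3 -m creep '[[[0,0,0,0,0,0,0.4],[0,0,3,0,0,0,0.5],[0,0,7,0,0,0,0.5],[0,0,11,0,0,0,0.5],[0.8,-4,12,0,0,0.5,0.5]]]';python3 -m creep '[[[0.8,-4,0,0,0,0.5,0.5],[1.7,-8,0,0,0,1,0.5],[2.6,-12,0,0,0,2,0.5],[3.5,-15,0,0,0,3,0.5],[4.5,-18.2,0,0,0,3.8,0.5]]]';  python3 st.py .5605 -.0675 .048 99.1
python3 - <<'E'
from h import *
t=arm.get_image("top")[:,:,::-1].copy();s=arm.get_image("side")[:,:,::-1].copy()
crop(t,165,125,315,250,4,"pics/j1.png");crop(s,265,120,405,235,5,"pics/j2.png")
E
```

```text
clock: 14.55
position: [0.5046, 0.1555, 0.0464]
ee_rot: [-0.143, 3.138, -0.0]
force: [0.9, 0.4, -0.3]
width: 0.532
clock: 15.05
position: [0.514, 0.1214, 0.1704]
ee_rot: [-0.17, 3.131, 0.007]
force: [1.4, -0.0, 0.5]
width: 0.75
clock: 15.55
position: [0.5576, -0.068, 0.1664]
ee_rot: [0.261, -3.131, -0.0]
force: [-0.2, -0.2, 0.6]
width: 0.75
t 15.55 pos [ 0.5576 -0.068   0.1664] jaw hd 99.54 zax [-1.e-04  2.e-04 -1.e+00] q [-0.14  0.41  0.22  1.84 -0.11  0.9   1.87] F [-0.2 -0.2  0.6] w 0.75
shift cm [  0.29   0.05 -11.84] turn -0.44
```

View pics/j2.png

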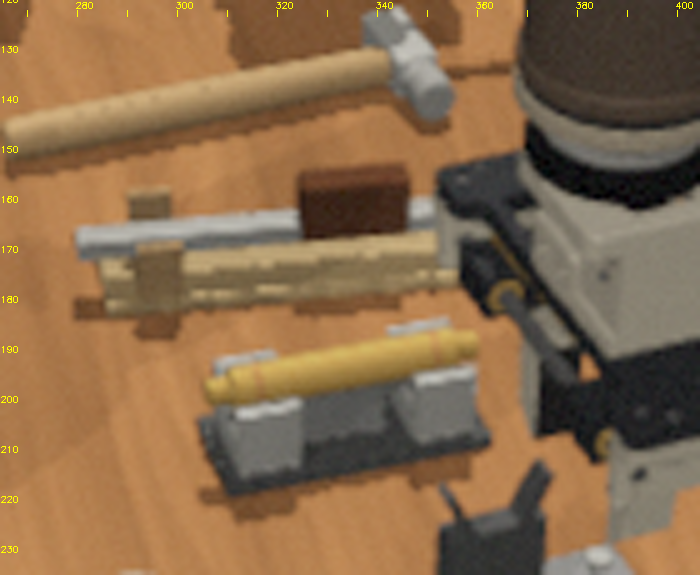

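View pics/j1.png

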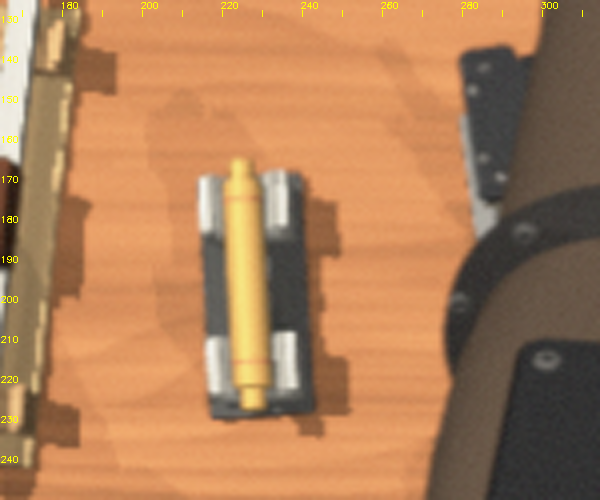

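```bash
python3 -m creep '[[[0.2,0,-4,0,0,-0.4,0.5],[0.2,0,-8,0,0,-0.4,0.5],[0.2,0,-10,0,0,-0.4,0.5],[0.2,0,-11.8,0,0,-0.4,0.5],[0.2,0,-11.8,0,0,-0.4,0.5]]]';  python3 st.py .560 -.0675 .048 99.1;python3 -m creep '[[[0,0,0,0,0,0,-1],[0,0,0,0,0,0,-1],[0,0,0,0,0,0,-1],[0,0,0,0,0,0,-1],[0,0,0,0,0,0,-1]]]'; python3 -m creep '[[[0,0,0,0,0,0,-1],[0,0,0,0,0,0,-1],[0,0,0,0,0,0,-1]]]'; python3 st.py .560 -.0675 .048 99.1
```

```text
clock: 16.15
position: [0.5577, -0.0658, 0.0461]
ee_rot: [0.25, -3.127, -0.001]
force: [0.2, 0.7, 0.1]
width: 0.751
t 16.15 pos [ 0.5577 -0.0658  0.0461] jaw hd 99.14 zax [-4.6e-03  3.0e-04 -1.0e+00] q [-0.11  0.58  0.18  1.93 -0.16  0.65  1.91] F [0.2 0.7 0.1] w 0.751
shift cm [ 0.23 -0.17  0.19] turn -0.04
clock: 16.65
position: [0.5599, -0.0665, 0.0489]
ee_rot: [-0.25, 3.131, -0.0]
force: [-0.1, -0.8, 0.0]
width: 0.362
clock: 16.95
position: [0.5599, -0.0677, 0.0487]
ee_rot: [-0.248, 3.131, -0.002]
force: [0.0, -5.6, 2.9]
width: 0.229
t 16.95 pos [ 0.5599 -0.0677  0.0487] jaw hd 99.06 zax [ 9.0e-04 -1.2e-03 -1.0e+00] q [-0.11  0.57  0.18  1.93 -0.16  0.65  1.91] F [ 0.  -5.6  2.9] w 0.229
shift cm [ 0.01  0.02 -0.07] turn 0.04
```

```bash
python3 -m creep '[[[0,0,1.5,0,0,0,-1],[0,0,4,0,0,0,-1],[0,0,7,0,0,0,-1],[0,0,8,0,0,0,-1],[0,0,8,0,0,0,-1]]]';  python3 -m creep '[[[0.4,-3.3,0,0,0,0,-1],[0.8,-6.6,0,0,0,0,-1],[1.1,-9.9,0,0,0,0,-1],[1.1,-9.9,-2,0,0,0,-1],[1.1,-9.9,-2,0,0,0,-1]]]';python3 -m creep '[[[0,0,0,0,0,0,-1],[0,0,0,0,0,0,-1],[0,0,0,0,0,0,-1]]]';  python3 st.py .571 -.1668 .048 99.1
python3 - <<'E'
from h import *
s=arm.get_image("side")[:,:,::-1].copy()
crop(s,325,185,475,335,4,"pics/k2.png")
E
```

```text
clock: 17.45
position: [0.5602, -0.0662, 0.1293]
ee_rot: [-0.25, 3.129, 0.0]
force: [-0.2, -0.1, -3.0]
width: 0.236
clock: 17.95
position: [0.5678, -0.1658, 0.1046]
ee_rot: [0.246, -3.126, -0.003]
force: [-0.9, 1.6, -2.9]
width: 0.233
clock: 18.25
position: [0.5709, -0.1646, 0.1088]
ee_rot: [-0.252, 3.131, 0.0]
force: [0.3, 0.7, -3.4]
width: 0.228
t 18.25 pos [ 0.5709 -0.1646  0.1088] jaw hd 99.20 zax [ 6.e-04  3.e-04 -1.e+00] q [ 0.04  0.53  0.22  1.81 -0.15  0.82  2.06] F [ 0.3  0.7 -3.4] w 0.228
shift cm [ 0.01 -0.22 -6.08] turn -0.10
```

View pics/k2.png

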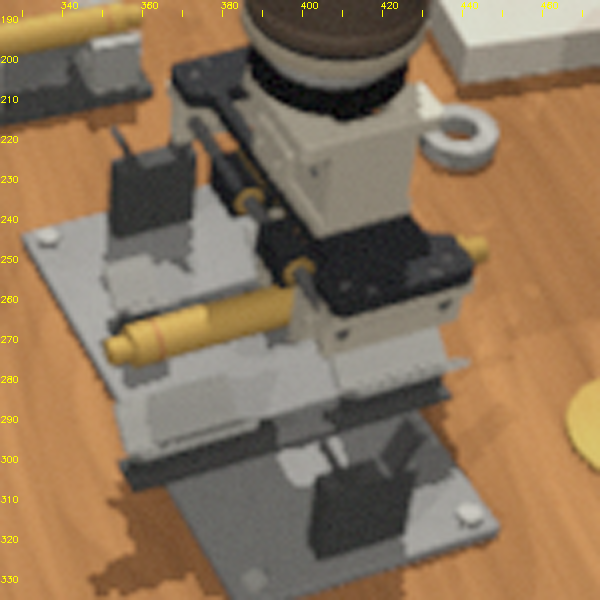

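```bash
python3 -m creep '[[[0,-0.1,-2,0,0,0,-1],[0,-0.1,-4,0,0,0,-1],[0,-0.1,-5.3,0,0,0,-1],[0,-0.1,-5.7,0,0,0,-1],[0,-0.1,-5.7,0,0,0,-1]]]';  python3 -m creep '[[[0,0,-0.2,0,0,0,-1],[0,0,-0.2,0,0,0,-1]]]';  python3 st.py .571 -.1668 .048 99.1
```

```text
clock: 18.8
position: [0.5705, -0.1664, 0.0513]
ee_rot: [0.25, -3.131, -0.0]
force: [0.2, -0.3, -2.6]
width: 0.235
clock: 19.0
position: [0.571, -0.1666, 0.05]
ee_rot: [-0.25, 3.131, -0.0]
force: [-0.4, -0.0, -2.7]
width: 0.234
t 19.0 pos [ 0.571  -0.1666  0.05  ] jaw hd 99.12 zax [ 1.e-03 -1.e-04 -1.e+00] q [ 0.06  0.61  0.19  1.85 -0.17  0.7   2.08] F [-0.4 -0.  -2.7] w 0.234
shift cm [ 0.   -0.02 -0.2 ] turn -0.02
```

```bash
python3 -m creep '[[[0,0,-0.1,0,0,0,-1],[0,0,-0.2,0,0,0,-1],[0,0,-0.2,0,0,0,-1]]]'; python3 st.py
```

```text
clock: 19.3
position: [0.5713, -0.1673, 0.0487]
ee_rot: [-0.249, 3.13, -0.001]
force: [-1.5, -1.1, 7.9]
width: 0.231
t 19.3 pos [ 0.5713 -0.1673  0.0487] jaw hd 99.09 zax [ 2.e-03 -8.e-04 -1.e+00] q [ 0.06  0.61  0.19  1.85 -0.17  0.69  2.08] F [-1.5 -1.1  7.9] w 0.231
```

```bash
python3 -m creep '[[[0,0,0,0,0,0,0.4],[0,0,0,0,0,0,0.4],[0,0,0,0,0,0,0.4],[0,0,0,0,0,0,0.4],[0,0,0,0,0,0,0.4]]]';  python3 -m creep '[[[0,0,3,0,0,0,0.4],[0,0,7,0,0,0,0.5],[0,0,11,0,0,0,0.5],[-0.4,2,12,0,0,0,0.5],[-1.2,6,12,0,0,-0.5,0.5]]]';python3 -m creep '[[[-0.8,4,0,0,0,-0.5,0.5],[-1.6,8,0,0,0,-1,0.5],[-2.4,12,0,0,0,-1.5,0.5],[-3.3,16,0,0,0,-2,0.5],[-4.1,20,0,0,0,-2.5,0.5]]]';  python3 -m creep '[[[-0.9,4,0,0,0,-0.5,0.5],[-1.3,6.4,-4,0,0,-0.9,0.5],[-1.3,6.4,-6,0,0,-0.9,0.5],[-1.3,6.4,-6,0,0,-0.9,0.5]]]';python3 st.py .505 .1555 .048 95.2
python3 - <<'E'
from h import *
t=arm.get_image("top")[:,:,::-1].copy();s=arm.get_image("side")[:,:,::-1].copy()
crop(t,270,120,430,230,5,"pics/l1.png");crop(s,325,205,455,335,4.6,"pics/l2.png")
E
```

```text
clock: 19.8
position: [0.5705, -0.1664, 0.0473]
ee_rot: [0.25, -3.132, -0.0]
force: [0.2, -0.2, -0.5]
width: 0.617
clock: 20.3
position: [0.5601, -0.1097, 0.17]
ee_rot: [-0.227, 3.128, -0.004]
force: [1.1, 1.0, -0.8]
width: 0.75
clock: 20.8
position: [0.5169, 0.095, 0.1675]
ee_rot: [-0.167, 3.137, 0.0]
force: [1.0, 0.2, 0.3]
width: 0.754
clock: 21.2
position: [0.5024, 0.1578, 0.105]
ee_rot: [0.146, -3.133, 0.003]
force: [-0.4, -1.2, -0.3]
width: 0.746
t 21.2 pos [0.5024 0.1578 0.105 ] jaw hd 95.34 zax [-0.0046 -0.0019 -1.    ] q [-0.53  0.44  0.16  1.97 -0.1   0.74  1.36] F [-0.4 -1.2 -0.3] w 0.746
shift cm [ 0.26 -0.23 -5.7 ] turn -0.14
```

View pics/l1.png

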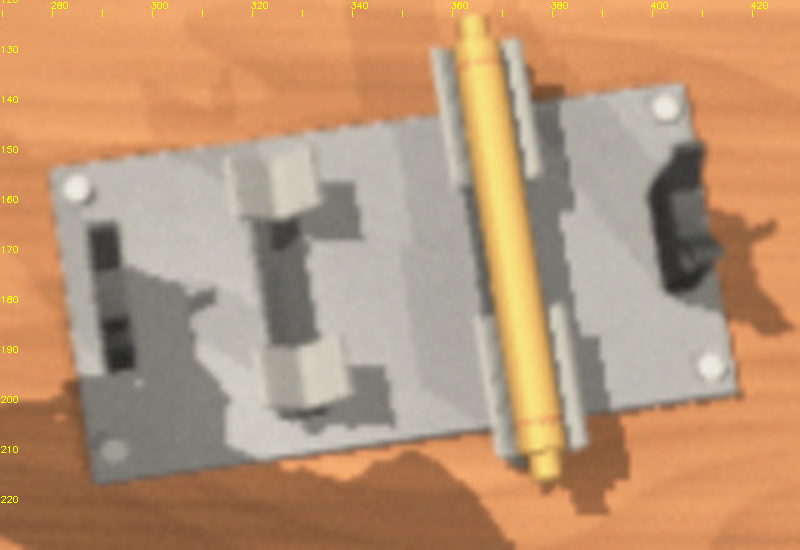

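View pics/l2.png

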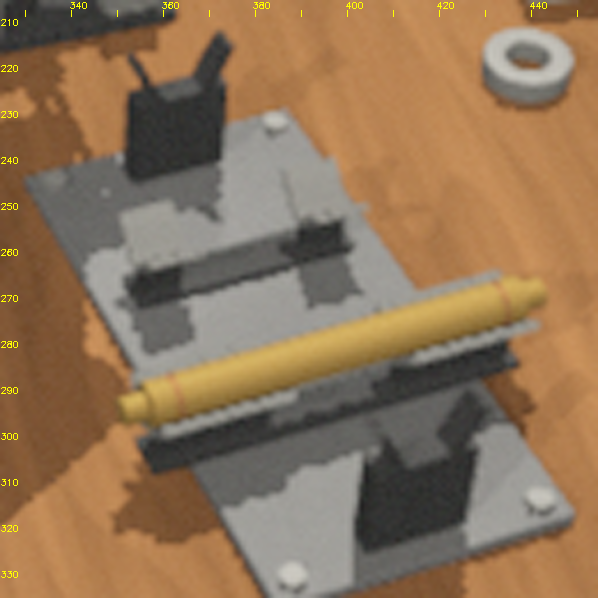

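```bash
python3 -m creep '[[[0,0,0,0,0,0,0.5],[0,0,0,0,0,0,0.5]]]';python3 st.py .505 .1555 .048 95.2
python3 - <<'E'
from fit import *
c=cp([(241,157),(255,409)],165,125,4);L=.07
p,r=fit([("top",[[L,0,.045],[-L,0,.045]],c)],[.505,.155,.09]);print("short on vb (top)",p,np.abs(r).max())
c=cp([(474,15),(546,482)],270,120,5);L=.107
p,r=fit([("top",[[L,0,.045],[-L,0,.045]],c)],[.57,-.166,.16]);print("long (top)",p,np.abs(r).max())
E
```

```text
clock: 21.5
position: [0.5056, 0.157, 0.1087]
ee_rot: [-0.141, 3.136, 0.001]
force: [0.2, 0.4, -0.1]
width: 0.749
t 21.5 pos [0.5056 0.157  0.1087] jaw hd 95.14 zax [ 2.e-03  7.e-04 -1.e+00] q [-0.53  0.44  0.17  1.97 -0.1   0.74  1.36] F [ 0.2  0.4 -0.1] w 0.749
shift cm [-0.06 -0.15 -6.07] turn 0.06
short on vb (top) [0.50520126 0.15561956 0.09195437] 0.665078680221427
long (top) [ 0.57183356 -0.16683336  0.15307021] 0.5980774964362325
```

```bash
python3 -m creep '[[[0,-0.1,-2,0,0,0,0.5],[0,-0.1,-4,0,0,0,0.5],[0,-0.1,-6,0,0,0,0.5],[0,-0.1,-6,0,0,0,0.5],[0,-0.1,-6,0,0,0,0]]]';  python3 -m creep '[[[0,0,0,0,0,0,-1],[0,0,0,0,0,0,-1],[0,0,0,0,0,0,-1],[0,0,0,0,0,0,-1],[0,0,0,0,0,0,-1]]]'; python3 -m creep '[[[0,0,0,0,0,0,-1],[0,0,0,0,0,0,-1],[0,0,0,0,0,0,-1]]]'; python3 st.py .505 .1555 .048 95.2
```

```text
clock: 22.0
position: [0.505, 0.1562, 0.0481]
ee_rot: [-0.142, 3.138, 0.0]
force: [-0.6, 0.3, -0.7]
width: 0.704
clock: 22.5
position: [0.5046, 0.1565, 0.0476]
ee_rot: [-0.143, 3.138, 0.0]
force: [0.5, 0.0, 0.8]
width: 0.28
clock: 22.8
position: [0.5047, 0.1557, 0.0475]
ee_rot: [-0.142, 3.138, -0.001]
force: [-0.1, -4.8, 3.7]
width: 0.232
t 22.8 pos [0.5047 0.1557 0.0475] jaw hd 95.18 zax [ 1.e-04 -6.e-04 -1.e+00] q [-0.51  0.53  0.14  2.02 -0.13  0.6   1.38] F [-0.1 -4.8  3.7] w 0.232
shift cm [ 0.03 -0.02  0.05] turn 0.02
```

```bash
python3 -m creep '[[[0,0,1.5,0,0,0,-1],[0,0,5,0,0,0,-1],[0,0,9,0,0,0,-1],[0,0,12,0,0,0,-1],[0.6,-3,12,0,0,0.5,-1]]]';  python3 -m creep '[[[0.9,-4,0,0,0,0.8,-1],[1.8,-8,0,0,0,1.6,-1],[2.7,-12,0,0,0,2.4,-1],[3.6,-16,0,0,0,3.2,-1],[4.4,-19.3,0,0,0,3.4,-1]]]'; python3 -m creep '[[[0,0,-3,0,0,0,-1],[0,0,-6,0,0,0,-1],[0,0,-6,0,0,0,-1],[0,0,-6,0,0,0,-1],[0,0,-6,0,0,0,-1]]]';  python3 st.py .5552 -.0677 .048 99.1
```

```text
clock: 23.3
position: [0.5121, 0.132, 0.1712]
ee_rot: [-0.167, 3.131, 0.008]
force: [0.9, 0.9, -0.7]
width: 0.229
clock: 23.8
position: [0.5546, -0.0684, 0.1672]
ee_rot: [0.25, -3.132, -0.0]
force: [0.0, -0.4, -1.2]
width: 0.233
clock: 24.3
position: [0.5554, -0.0661, 0.1087]
ee_rot: [-0.251, 3.13, 0.0]
force: [-0.2, 0.0, -1.2]
width: 0.232
t 24.3 pos [ 0.5554 -0.0661  0.1087] jaw hd 99.15 zax [ 1.8e-03  2.0e-04 -1.0e+00] q [-0.13  0.48  0.21  1.9  -0.14  0.77  1.89] F [-0.2  0.  -1.2] w 0.232
shift cm [-0.02 -0.16 -6.07] turn -0.05
```

```bash
python3 -m creep '[[[0,-0.1,-2,0,0,0,-1],[0,-0.1,-4,0,0,0,-1],[0,-0.1,-5.3,0,0,0,-1],[0,-0.1,-5.8,0,0,0,-1],[0,-0.1,-5.8,0,0,0,-1]]]';  python3 -m creep '[[[0,0,-0.2,0,0,0,-1],[0,0,-0.2,0,0,0,-1]]]';  python3 st.py .5552 -.0677 .048 99.1
```

```text
clock: 24.8
position: [0.5548, -0.0675, 0.0497]
ee_rot: [-0.25, 3.131, -0.0]
force: [-0.0, 0.2, -1.8]
width: 0.231
clock: 25.0
position: [0.5554, -0.0678, 0.0483]
ee_rot: [-0.249, 3.13, -0.001]
force: [0.4, -1.8, 0.9]
width: 0.234
t 25.0 pos [ 0.5554 -0.0678  0.0483] jaw hd 99.11 zax [ 1.9e-03 -3.0e-04 -1.0e+00] q [-0.11  0.57  0.18  1.94 -0.16  0.64  1.91] F [ 0.4 -1.8  0.9] w 0.234
shift cm [-0.02  0.01 -0.03] turn -0.01
```

```bash
python3 -m creep '[[[0,0,-0.1,0,0,0,-1],[0,0,-0.1,0,0,0,-1]]]';python3 -m creep '[[[0,0,0,0,0,0,0.4],[0,0,0,0,0,0,0.4],[0,0,0,0,0,0,0.4],[0,0,0,0,0,0,0.4],[0,0,0,0,0,0,0.4]]]';  python3 -m creep '[[[0,0,3,0,0,0,0.4],[0,0,7,0,0,0,0.4],[0,0,11,0,0,0,0.4],[0,2,14,0,0,0,0.4],[0,6,15,0,0,-1,0.4]]]';python3 -m creep '[[[-0.2,4.2,0,0,0,-1.5,0.2],[-0.4,8.4,0,0,0,-3,0.2],[-0.6,12.6,0,0,0,-4.5,0.2],[-0.8,16.8,0,0,0,-6,0.2],[-1,21,0,0,0,-7.5,0.2]]]';python3 st.py .5418 .3001 .0437 86.72
python3 - <<'E'
from h import *
t=arm.get_image("top")[:,:,::-1].copy();s=arm.get_image("side")[:,:,::-1].copy()
crop(t,270,120,430,230,5,"pics/m1.png");crop(s,325,205,455,335,4.6,"pics/m2.png")
E
```

```text
clock: 25.2
position: [0.5556, -0.0683, 0.0477]
ee_rot: [-0.249, 3.129, -0.001]
force: [-0.1, -3.1, 7.6]
width: 0.232
clock: 25.7
position: [0.5545, -0.0674, 0.0463]
ee_rot: [0.25, -3.131, -0.0]
force: [-0.2, 0.3, -0.5]
width: 0.621
clock: 26.2
position: [0.5562, -0.0106, 0.2001]
ee_rot: [-0.212, 3.129, -0.003]
force: [1.6, 0.0, -0.8]
width: 0.697
clock: 26.7
position: [0.5441, 0.2042, 0.1964]
ee_rot: [-0.015, 3.142, 0.0]
force: [0.4, 0.4, -0.4]
width: 0.601
t 26.7 pos [0.5441 0.2042 0.1964] jaw hd 90.56 zax [ 0.  0. -1.] q [-0.6   0.41  0.2   1.76 -0.1   0.99  1.22] F [ 0.4  0.4 -0.4] w 0.601
shift cm [ -0.23   9.59 -15.27] turn -3.84
```

View pics/m1.png

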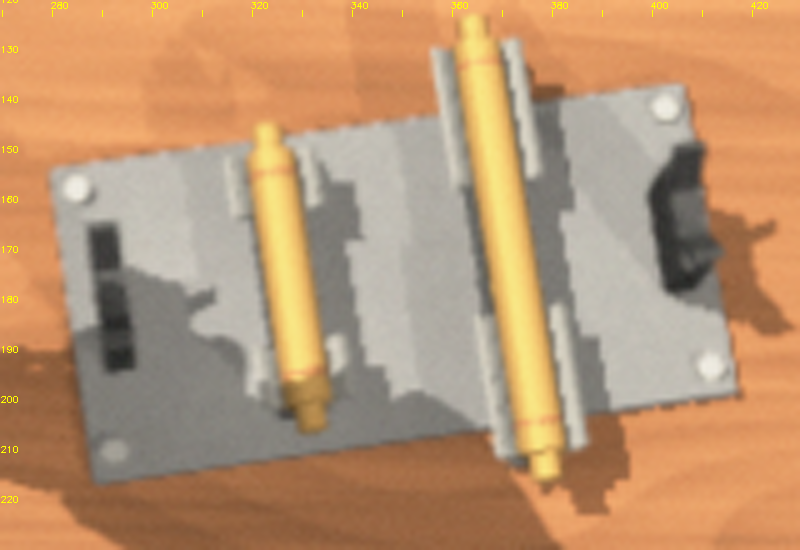

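View pics/m2.png

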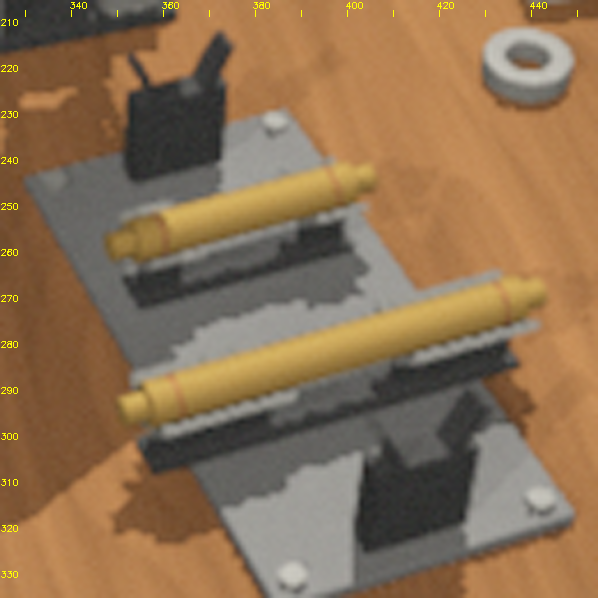

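Both stems lie in their own cradles, centred (short 328,177; long 372,170 in top view). Fetch the bar.

```bash
python3 -m creep '[[[-0.1,4.8,0,0,0,-2,0.2],[-0.2,9.6,-2,0,0,-3.8,0.2],[-0.2,9.6,-6,0,0,-3.8,0.2],[-0.2,9.6,-10,0,0,-3.8,0.2],[-0.2,9.6,-10,0,0,-3.8,0.2]]]'; python3 -m creep '[[[0,0,0,0,0,0,0.2],[0,0,0,0,0,0,0.2]]]';python3 st.py .5418 .3001 .0437 86.72
```

```text
clock: 27.3
position: [0.5391, 0.2966, 0.0914]
ee_rot: [-0.086, -3.133, 0.009]
force: [-1.3, -0.6, -0.1]
width: 0.602
clock: 27.5
position: [0.544, 0.2985, 0.0987]
ee_rot: [0.089, 3.138, 0.003]
force: [0.1, 0.6, 0.2]
width: 0.597
t 27.5 pos [0.544  0.2985 0.0987] jaw hd 86.76 zax [ 0.0027  0.0016 -1.    ] q [-0.71  0.57  0.18  1.75 -0.13  0.82  1.05] F [0.1 0.6 0.2] w 0.597
shift cm [-0.22  0.16 -5.5 ] turn -0.04
```

```bash
python3 -m creep '[[[-0.2,0.1,-2,0,0,0,0.2],[-0.2,0.1,-4,0,0,0,0.2],[-0.2,0.1,-5.2,0,0,0,0.2],[-0.2,0.1,-5.2,0,0,0,0.2],[-0.2,0.1,-5.2,0,0,0,0]]]' 25; python3 st.py .5418 .3001 .0437 86.72;  python3 -m creep '[[[0,0,0,0,0,0,-1],[0,0,0,0,0,0,-1],[0,0,0,0,0,0,-1],[0,0,0,0,0,0,-1],[0,0,0,0,0,0,-1]]]'; python3 -m creep '[[[0,0,0,0,0,0,-1],[0,0,0,0,0,0,-1]]]'; python3 st.py .5418 .3001 .0437 86.72
```

```text
clock: 28.0
position: [0.5414, 0.2997, 0.0456]
ee_rot: [0.088, 3.139, 0.001]
force: [0.5, -0.3, -0.2]
width: 0.552
t 28.0 pos [0.5414 0.2997 0.0456] jaw hd 86.80 zax [ 1.4e-03  8.0e-04 -1.0e+00] q [-0.7   0.64  0.16  1.79 -0.15  0.72  1.06] F [ 0.5 -0.3 -0.2] w 0.552
shift cm [ 0.04  0.04 -0.19] turn -0.08
clock: 28.5
position: [0.5407, 0.2997, 0.0448]
ee_rot: [0.087, 3.14, 0.001]
force: [-1.3, -0.0, 2.7]
width: 0.22
clock: 28.7
position: [0.5407, 0.2997, 0.0448]
ee_rot: [0.087, 3.14, 0.001]
force: [-1.6, -0.5, 5.5]
width: 0.218
t 28.7 pos [0.5407 0.2997 0.0448] jaw hd 86.82 zax [ 4.e-04  5.e-04 -1.e+00] q [-0.7   0.64  0.16  1.79 -0.15  0.72  1.06] F [-1.6 -0.5  5.5] w 0.218
shift cm [ 0.11  0.04 -0.11] turn -0.10
```

```bash
python3 -m creep '[[[0,0,2,0,0,0,-1],[0,0,6,0,0,0,-1],[0,0,10,0,0,0,-1],[0,0,14,0,0,0,-1],[0,0,16,0,0,0,-1]]]';python3 -m creep '[[[0.2,-4.1,0,0,0,-7.7,-1],[0.4,-8.2,0,0,0,-15.4,-1],[0.6,-12.3,0,0,0,-23.1,-1],[0.8,-16.4,0,0,0,-30.8,-1],[1.0,-20.5,0,0,0,-38.5,-1]]]'; python3 -m creep '[[[0.2,-4.2,0,0,0,-7.8,-1],[0.5,-8.4,0,0,0,-15.6,-1],[0.8,-12.6,0,0,0,-23.4,-1],[1.1,-16.8,0,0,0,-31.2,-1],[1.3,-21,0,0,0,-39.1,-1]]]'; python3 -m creep '[[[0,0,-3,0,0,0,-1],[0,0,-5,0,0,0,-1],[0,0,-5,0,0,0,-1],[0,0,-5,0,0,0,-1]]]'; python3 st.py .5638 -.116 .0797 9.22
python3 - <<'E'
from h import *
t=arm.get_image("top")[:,:,::-1].copy();s=arm.get_image("side")[:,:,::-1].copy()
crop(t,270,110,430,230,4.5,"pics/n1.png");crop(s,315,175,465,335,3.7,"pics/n2.png")
E
```

```text
clock: 29.2
position: [0.5414, 0.2997, 0.2074]
ee_rot: [0.088, 3.138, 0.003]
force: [0.6, -0.3, -3.6]
width: 0.219
clock: 29.7
position: [0.5497, 0.0927, 0.2038]
ee_rot: [-1.125, -2.932, 0.001]
force: [1.0, 0.1, -3.1]
width: 0.219
clock: 30.2
position: [0.5629, -0.117, 0.2039]
ee_rot: [-2.042, -2.387, 0.001]
force: [0.7, -0.4, -3.5]
width: 0.215
clock: 30.6
position: [0.5632, -0.1154, 0.1542]
ee_rot: [-2.035, -2.392, 0.002]
force: [0.9, -0.1, -2.4]
width: 0.217
t 30.6 pos [ 0.5632 -0.1154  0.1542] jaw hd 9.23 zax [-1.5e-03 -1.0e-04 -1.0e+00] q [-0.3   0.49  0.58  1.84 -0.33  0.91  0.59] F [ 0.9 -0.1 -2.4] w 0.217
shift cm [ 0.06 -0.06 -7.45] turn -0.01
```

View pics/n1.png

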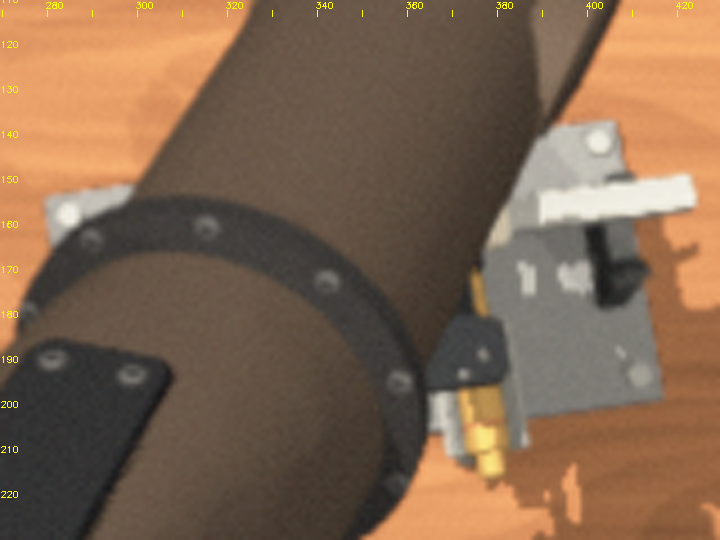

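View pics/n2.png

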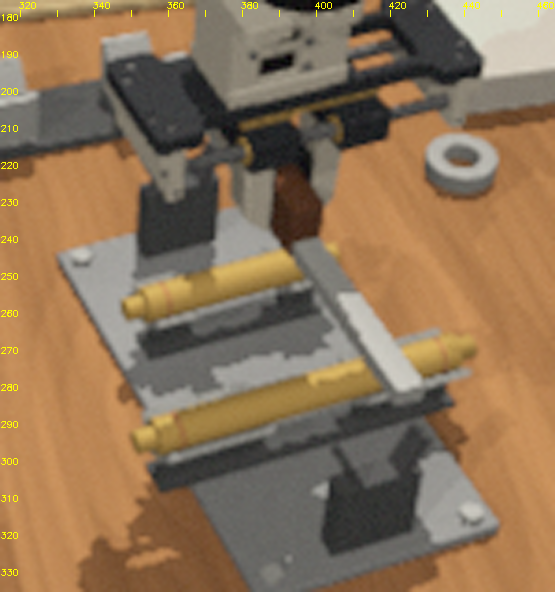

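```bash
python3 - <<'E'
from fit import *
print(back("top",cp([(692,191)],270,110,4.5),.1465), back("top",cp([(734.5,200)],270,120,5),.072))
E
python3 -m creep '[[[0.1,0,-2,0,0,0,-1],[0.1,0,-4,0,0,0,-1],[0.1,0,-5.5,0,0,0,-1],[0.1,0,-6.5,0,0,0,-1],[0.1,0,-6.5,0,0,0,-1]]]'; python3 st.py .5638 -.116 .0797 9.22
```

```text
[[ 0.58555235 -0.26371696  0.1465    ]] [[ 0.58847969 -0.26348652  0.072     ]]
clock: 31.2
position: [0.5641, -0.1153, 0.0886]
ee_rot: [-2.035, -2.392, 0.001]
force: [0.0, -0.1, -2.5]
width: 0.22
t 31.2 pos [ 0.5641 -0.1153  0.0886] jaw hd 9.23 zax [-1.5e-03  2.0e-04 -1.0e+00] q [-0.26  0.57  0.53  1.89 -0.4   0.78  0.65] F [ 0.  -0.1 -2.5] w 0.22
shift cm [-0.03 -0.07 -0.89] turn -0.01
```

```bash
python3 -m creep '[[[0,0,-0.4,0,0,0,-1],[0,0,-0.7,0,0,0,-1],[0,0,-0.8,0,0,0,-1],[0,0,-0.8,0,0,0,-1]]]'; python3 st.py .5638 -.116 .0797 9.22
```

```text
clock: 31.6
position: [0.5647, -0.1155, 0.0816]
ee_rot: [2.036, 2.393, 0.0]
force: [-0.0, -1.0, -2.7]
width: 0.216
t 31.6 pos [ 0.5647 -0.1155  0.0816] jaw hd 9.22 zax [ 3.e-04  0.e+00 -1.e+00] q [-0.25  0.58  0.52  1.9  -0.41  0.77  0.66] F [-0.  -1.  -2.7] w 0.216
shift cm [-0.09 -0.05 -0.19] turn 0.00
```

```bash
python3 -m creep '[[[0,0,-0.1,0,0,0,-1],[0,0,-0.1,0,0,0,-1],[0,0,-0.1,0,0,0,-1]]]'; python3 st.py .5638 -.116 .0797 9.22
```

```text
clock: 31.9
position: [0.5648, -0.1156, 0.0808]
ee_rot: [2.035, 2.392, 0.001]
force: [-0.7, -0.6, 1.4]
width: 0.215
t 31.9 pos [ 0.5648 -0.1156  0.0808] jaw hd 9.21 zax [ 7.e-04  0.e+00 -1.e+00] q [-0.25  0.58  0.52  1.9  -0.41  0.77  0.66] F [-0.7 -0.6  1.4] w 0.215
shift cm [-0.1  -0.04 -0.11] turn 0.01
```

```bash
python3 -m creep '[[[0,0,0,0,0,0,0.2],[0,0,0,0,0,0,0.2],[0,0,0,0,0,0,0.2],[0,0,0,0,0,0,0.2],[0,0,0,0,0,0,0.2]]]';  python3 -m creep '[[[0,0,2,0,0,0,0.2],[0,0,5,0,0,0,0.2],[0,0,9,0,0,0,0.2],[0,0,13,0,0,0,0.2],[0,2,15,0,0,0,0.2]]]';python3 -m creep '[[[-0.4,4,0,0,0,3,0.2],[-0.8,8,0,0,0,6,0.2],[-1.2,12,0,0,0,9,0.2],[-1.6,16,0,0,0,12,0.2],[-2,20,0,0,0,15,0.2]]]';python3 -m creep '[[[-0.4,4,0,0,0,3,0.2],[-0.8,8,0,0,0,6,0.2],[-0.8,8,0,0,0,6,0.2],[-0.8,8,0,0,0,6,0.2]]]';python3 st.py
python3 - <<'E'
from h import *
t=arm.get_image("top")[:,:,::-1].copy();s=arm.get_image("side")[:,:,::-1].copy()
cv2.imwrite("pics/o0.png",t)
crop(t,270,120,430,230,5,"pics/o1.png");crop(s,325,205,455,335,4.6,"pics/o2.png")
E
```

```text
clock: 32.4
position: [0.5646, -0.1155, 0.0804]
ee_rot: [2.036, 2.393, 0.0]
force: [-0.2, -0.1, 0.2]
width: 0.584
clock: 32.9
position: [0.5654, -0.0989, 0.2341]
ee_rot: [2.038, 2.384, 0.002]
force: [1.2, -0.8, -0.3]
width: 0.598
clock: 33.4
position: [0.5441, 0.106, 0.2305]
ee_rot: [1.703, 2.64, 0.001]
force: [0.4, 0.1, -0.5]
width: 0.597
clock: 33.8
position: [0.5362, 0.1854, 0.2302]
ee_rot: [-1.563, -2.725, 0.001]
force: [0.3, 0.2, 0.5]
width: 0.603
t 33.8 pos [0.5362 0.1854 0.2302] jaw hd 30.33 zax [-3.e-04 -3.e-04 -1.e+00] q [-0.78  0.37  0.48  1.76 -0.19  1.05  0.3 ] F [0.3 0.2 0.5] w 0.603
```

View pics/o0.png

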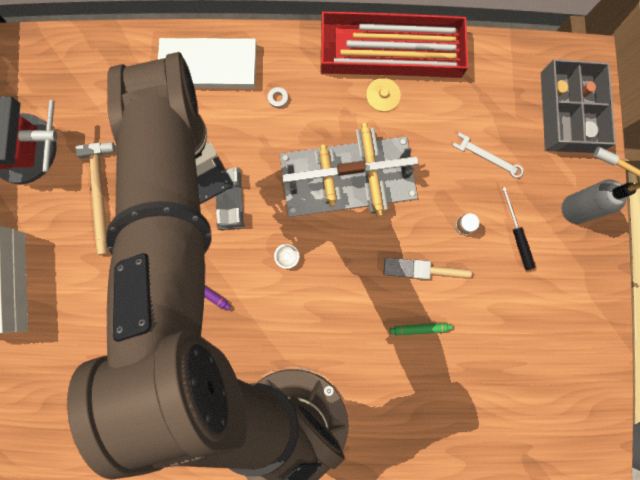

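View pics/o1.png

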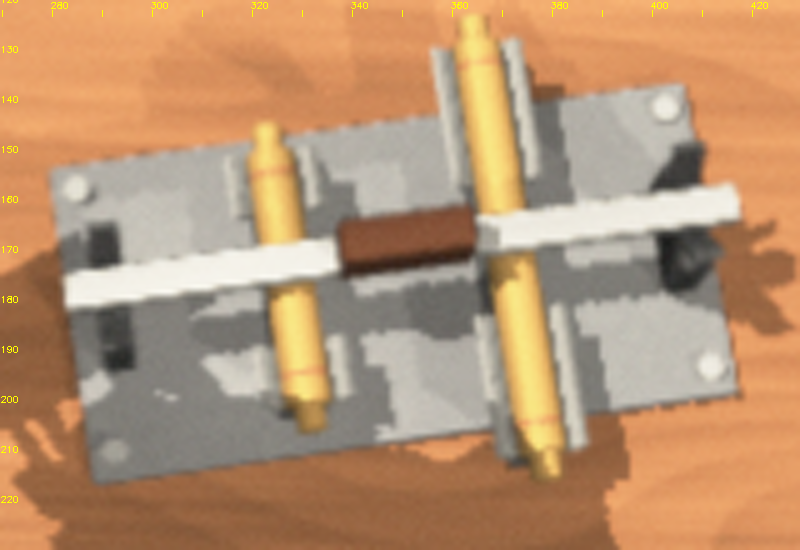

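View pics/o2.png

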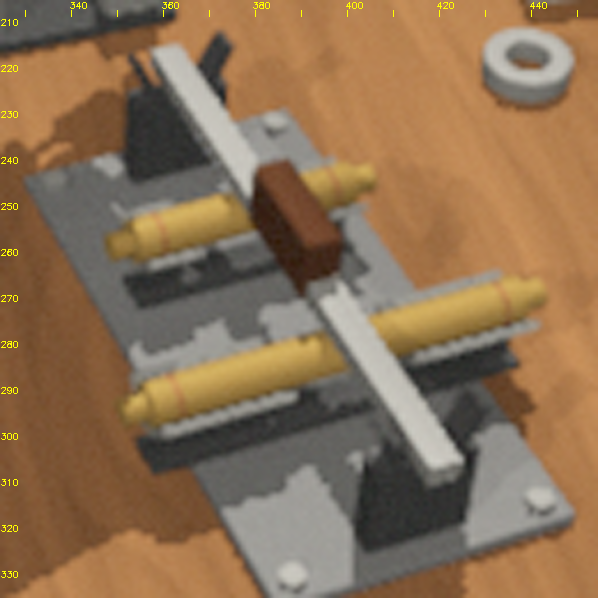

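Run:
```python
from fit import *
T1=lambda c:cp(c,270,120,5)
for nm,L,c in(("long",.107,[(474,15),(546,480)]),("short",.07,[(267,123),(313,431)])):
    p,r=fit([("top",[[L,0,.045],[-L,0,.045]],T1(c))],[.56,-.1,.15]);print(nm,p)
h=.008
p,r=fit([("top",[[h,.15,.072],[-h,.15,.072],[h,-.15,.072],[-h,-.15,.072]],T1([(64,275),(70,306),(735,184),(740,215)]))],[.56,-.115,.15]);print("bar",p)
arm.sign_off()
```

```text
long [ 0.57231389 -0.16683225  0.15344841]
short [ 0.55576231 -0.06829477  0.15907831]
bar [ 0.56487607 -0.11745077  0.16100035]
the job is handed in; nothing more can be done
```

The stems are swapped and the bar is back in both brackets across them. I handed the job in after about 34 s of robot time, out of 128 s; it reports no verdict.

I put the bar on its wooden rest and parked the short stem on the V-blocks. Then I moved the long stem to the long cradle, the short stem to the short one, and the bar back to its brackets.

Last checks, from the top camera:

| Part | Measured x, y (m) | Seat x, y (m) | Difference |
|---|---|---|---|
| Long stem | 0.572, -0.167 | 0.572, -0.166 | within 1 mm, angle within 0.01 rad |
| Short stem | 0.556, -0.068 | 0.556, -0.068 | within 1 mm, angle within 0.01 rad |
| Bar | 0.565, -0.117 | 0.563, -0.118 | within 2 mm, angle within 0.01 rad |

- **Bar height:** I did not measure this directly. The side view shows it in both brackets with the block in its starting place, and lowering stopped on light contact at the expected height.
- **Robot and jar:** the gripper is open and clear of everything, and its force reading is near zero. The flux jar looks unmoved in the final top picture, though I did not measure it again. The green and purple look-alikes were not touched.
- **Disagreement:** the two cameras differed by 2 to 3 mm in x, and by up to 0.02 rad in angle, throughout. That is well inside the 15 mm tolerance. I used values between the two cameras for the moves, and top-camera values for these checks.

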